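# Pack the last plate and hasp the case shut

### The arm

A 7-joint arm with a two-finger parallel gripper is mounted at the origin on the work surface. World frame = base frame: x ahead of the robot, y to its left, z up, the work surface at z = 0. Lengths are in m, angles in rad, forces in N, time in s.
With the tool pointing down it reaches from about 0.35 to 0.9 m from the base axis. Payload 8.1 kg.
Tool frame: the origin (TCP) lies midway between the tips of the shut fingers; the grasp point (between the pads) lies 19 mm behind it; z points along the fingers, y is the line along which they close (so a half turn about z gives the same grasp; the last joint's range is limited). The gripper opens to 92 mm and grips with 3 to 60 N. Pads are 19 mm wide; open, the fingers measure 130 mm over their backs; the gripper's body (75 mm by 190 mm) begins 47 mm behind the grasp point.
Start: joints at [-1.293, 0.434, 0.025, 1.573, -0.012, 1.134, -0.075], TCP at [0.232, 0.58, 0.227] pointing down, gripper open.
Joint ranges: [-2.62, 2.62], [-0.44, 2.09], [-1.27, 1.32], [0.08, 2.57], [-1.32, 4.46], [0.12, 2], [-2.74, 2.74]. Speed limits (rad/s): [2.22, 2.22, 3.01, 3.01, 3.14, 3.14, 3.14].

### API

Orientations are given as a rotation vector (axis times angle).
In Python, from cell import observe, cams, job gives the robot as it stands. The module is installed in compiled form; this text tells all that it offers.
- The arm moves only by the tool step_arm, never from a script. Its argument "steps" is a list of rows, each a list of 6 numbers: the shift along the world's x, y, z in mm, then the turn, a rotation vector about the world's x, y, z in rad. In form: [[dx, dy, dz, rx, ry, rz], ...]. A call has 1 to 20 rows; each row shifts and turns the commanded pose from where the row before left it; what a row does not reach is not made up. A row lasts 1/12 s, in which the tool goes at most 41.7 mm and 7.16 degrees, less where a joint would pass 70% of its speed; a pose out of reach is approached as far as the arm can. A call with a gripper value outside its range is refused whole. "gripper" is the opening, from 0 (shut) to 1 (fully open), set as the call begins (left out, the last holds). The fingers move at their own pace and stop on an object; "force" is the grip in N (left out, the last holds). Time passes only in rows, so rows that do not move let the fingers close. It gives the time, the measured TCP pose, the force, the opening and the grip force at its end, in the units of the state.
- observe(): the state, without advancing time (a new reading comes with each control period).
- cams.get_image(name): name is "scene" or "top" or "wrist"; returns the picture (400x640x3 uint8, red, green, blue); there is no depth.
- cams.get_calibration(name): a dict with "fov_y" (degrees; the focal length in pixels is half the picture's height over the tangent of half this angle, whatever the lens; pixels are square), "cx", "cy" (the principal point, pixels), "world_to_cam" (4x4, takes a point from world to camera coordinates). Camera axes: x right, y up, looking along -z (the intrinsics and any distortion apply to the point x, -y, -z); pixel columns grow to the right and rows downward; lengths in m; the calibration is good to about 2 mm. The wrist camera is an equidistant fisheye: a pixel r from the principal point sees the ray r / f radians off the axis. A picture is of the moment at which its call begins: read the wrist's pose just before it. get_calibration takes no time and is no camera call; for the wrist camera it gives the pose at the moment of the call.
- job.sign_off(): hands the job in; it is judged then, once.
The state is a dict: "clock": time; "joints": joint angles; "dq": joint speeds; "joint_efforts": joint torques, N m; "position": TCP position; "ee_rot": TCP orientation; "force": force on the tool from outside, world axes, zero at the start; "ft_torque": the same for the moment, N m; "width": opening from 0.0 (shut) to 1.0 (fully open); "gripper_force": force on a finger pad.
Only numpy, scipy, OpenCV 4.12 (cv2) and the standard library are available. Lean on these libraries where they do the work, as an engineer would, in place of code of your own. Each camera call takes 0.05 s, during which the arm holds its last target. There are 200 camera calls.

### The job

Take the aluminium plate from the sloping stand and lay it (do not drop it) squarely on top of the two plates in the black case, edges flush with theirs, without shifting the pile. Then shut the lid fully, and after that swing the steel hasp over so that it lies flat over the staple. Leave the spool, the jar, the tape roll and the loose green cell where they are.

Things in the scene. Friction and masses are not known exactly. Their poses are not given: they have to be found in the camera images.
- case: Open black plastic case fixed to the bench, 185 (x) x 200 (y) x 70 mm high, walls and floor 6 mm. Origin: on its underside, mid-width, 85 mm behind the front wall's outer face, 100 mm before the lid's hinge; x points from front to hinge, z up. Mid-front, a ledge 60 mm wide juts 30 mm forward; its top, 78 mm above the bench, is level with the shut lid's top and carries the staple.
- staple (a point): Top of the steel staple (the catch), an upright U of 4 mm wire, 16 mm wide along y, standing 16 mm above the case's ledge. Axes as the case.
- lid (a joint): Lid angle in rad: 0 shut, 1.7 fully open (just past upright). The hinge is stiff: the lid stays where it is left. The lid is a flat black plate, 185 x 200 x 8 mm, and needs about 3 N at its free edge.
- lid_hinge (a point): Middle of the lid's hinge axis (along the case's y), 100 mm beyond the case's origin and 70 mm above the bench, in the plane of the lid's underside. Site axes turn with the lid: from the hinge the lid reaches 185 mm along its -x; its z is the outward normal and the outer face is at z = 8 mm.
- lid_edge (a point): Middle of the lid's free edge, at the outer face. Axes turn with the lid, as those of lid_hinge.
- hasp (a joint): Hasp angle in rad: 0 folded back flat on the lid towards the lid's hinge, pi (3.14) swung over forward, flat over the staple, the staple through its slot. The hinge is slightly stiff, so the hasp stays where it is left and falls neither way.
- hasp_hinge (a point): Middle of the hasp's hinge axis (along the case's y), on the lid's outer face 25 mm from its free edge and 4 mm above that face. x points along the strap to its tip. The hasp is a steel strap 80 mm long, 32 mm wide, 3 mm thick (7 mm rolled end), with a slot centred 40 mm from the hinge; swung over, its last 25 mm overhang the ledge as a finger tab.
- hasp_tip (a point): Free end of the hasp, 80 mm from its hinge.
- stand: Small fixed steel stand, base 110 x 130 mm, 115 mm high, that holds one plate on two ribs at 35 degrees, the low side towards the stand's -x. Ribs and bottom stops (12 mm wide) are at y = -43 and +43 mm only; the middle 70 mm is clear above and below. Origin: centre of its underside, z up.
- plate: The plate on the stand: flat aluminium plate, 56 (x) x 110 (y) x 12 (z) mm, about 0.2 kg, with four dark bolt holes. Origin at its centre, 85 mm above the bench when on the stand; z is its face normal (35 degrees off vertical at the start), x runs up the slope.
- pile_low: Lower of two identical plates (56 x 110 x 12 mm) piled on the floor of the case. Origin at its centre.
- pile_top: Upper of the two piled plates; its top face is 30 mm above the bench. Origin at its centre.
- spool: Bystander: small grey wire spool standing on end, 52 mm across, 40 mm tall. Origin: centre of its underside.
- jar: Bystander: clear screw jar with steel cap, 60 mm across, 70 mm tall. Origin: centre of its underside.
- tape: Bystander: black roll of tape lying flat, 90 mm across, 20 mm tall. Origin: centre of its underside.
- cell: Bystander: green round battery cell lying down, 19 mm across, 66 mm long. Origin: centre of its underside as built (turns as it rolls).

How it is judged:
On the way, in this order (a step that is already met when the one before it is completed fails the run):
1. the plate lies squarely on the pile, released (horizontal distance between plate and pile_top below 0.006 m and z of plate in the frame of pile_top between 0.009 and 0.015 m and angle between the x axis of plate and the x axis of pile_top, either way round below 0.09 rad and angle between the z axis of plate and the z axis of pile_top, either way round below 0.06 rad and contact force between the fingers and plate below 0.1 N and linear speed of plate below 0.02 m/s), for 0.2 s.
2. the lid is shut (value of joint lid below 0.05 rad), for 0.2 s.
3. the hasp lies over the staple (value of joint hasp above 3.02 rad and value of joint lid below 0.05 rad), for 0.2 s.
At the end, for the whole second after the job is handed in: Plate flat on the pile, within 6 mm and 5 degrees of the plate below; the two lower plates still aligned (6 mm, 5 degrees) and within 15 mm of where they were; lid shut (below 0.05 rad); hasp over the staple (above 3.02 rad) (all of step 3 and horizontal distance between plate and pile_top below 0.006 m and z of plate in the frame of pile_top between 0.009 and 0.015 m and angle between the x axis of plate and the x axis of pile_top, either way round below 0.09 rad and angle between the z axis of plate and the z axis of pile_top, either way round below 0.06 rad and horizontal distance between pile_top and pile_low below 0.006 m and angle between the x axis of pile_top and the x axis of pile_low, either way round below 0.09 rad and distance of each of pile_top, pile_low from where it was at the start of the episode below 0.015 m and linear speed of plate below 0.02 m/s); the robot touches nothing.
It fails at once if the plate is dropped onto the pile (falls free at over 0.45 m/s, a drop of more than about 10 mm) (horizontal distance between plate and pile_top below 0.08 m and z of plate in the frame of pile_top below 0.08 m and linear speed of plate above 0.45 m/s and contact force between the fingers and plate below 0.1 N).
It fails at once if the spool, jar, tape roll or loose cell is moved by more than 30 mm (distance of any of spool, jar, tape, cell from where it was at the start of the episode above 0.03 m).
It also fails if it takes over 72 s, if anything falls off the work surface, if the arm or the gripper's body presses on something with over 40 N, if the wrist force passes 120 N, or if a joint passes its speed limit or range.

## Working session

There is one attempt and no reset: what is moved stays moved. The work goes in short steps, Python scripts to look and compute and a tool call to move; the robot and the scene stay as the last step left them, time stands still between calls to the robot, and variables do not carry over. Pictures are saved under pics/ and viewed, at most 12 in all, crops included, and the job is handed in when it is done.

Besides the shell and the picture viewer there is one more tool, called after ">>>" as a command line: name --pt "numbers of a row" for each row, then --argument value for the rest. step_arm: Moves the arm, as the interface text tells. Its arguments: {"type":"object","properties":{"steps":{"type":"array","items":{"type":"array","items":{"type":"number"}}},"gripper":{"type":"number"},"force":{"type":"number"}},"required":["steps"]}

```bash
mkdir -p pics
cat > h.py <<'E'
import numpy as np, cv2
from scipy.spatial.transform import Rotation as R
from cell import observe, cams, job
def ray(c,u,v,name):
    f=200/np.tan(np.radians(c['fov_y'])/2); x=(u-c['cx'])/f; y=(v-c['cy'])/f
    if name=='wrist':
        r=np.hypot(x,y); s=np.sin(r)/max(r,1e-9); d=np.array([x*s,-y*s,-np.cos(r)])
    else: d=np.array([x,-y,-1.])
    M=np.linalg.inv(c['world_to_cam']); d=M[:3,:3]@d
    return M[:3,3], d/np.linalg.norm(d)
def onz(c,u,v,z,name):
    o,d=ray(c,u,v,name); return o+d*(z-o[2])/d[2]
def proj(c,P,name):
    p=c['world_to_cam']@np.append(P,1); f=200/np.tan(np.radians(c['fov_y'])/2)
    q=np.array([p[0],-p[1],-p[2]])
    if name=='wrist':
        h=np.hypot(q[0],q[1]); th=np.arctan2(h,q[2]); return np.array([c['cx'],c['cy']])+f*th*q[:2]/max(h,1e-9)
    return np.array([c['cx'],c['cy']])+f*q[:2]/q[2]
def snap(name,fn):
    c=cams.get_calibration(name); im=cams.get_image(name)
    cv2.imwrite('pics/'+fn,im[:,:,::-1]); return c,im
E
python3 - <<'E'
from h import *
a=[snap(n,n+'0.png') for n in ('scene','top','wrist')]
for c,_ in a:
    print(c['fov_y'],c['cx'],c['cy']); print(np.round(np.linalg.inv(c['world_to_cam']),3))
s=observe(); print(s)
cv2.imwrite('pics/a.png',np.vstack([a[0][1][:,:,::-1],a[1][1][:,:,::-1]])[:, :][::1])
E
```

```text
45.06213290461607 317.621200695505 208.48936076729336
[[ 0.906  0.291 -0.306  0.201]
 [-0.422  0.633 -0.649 -0.797]
 [ 0.005  0.718  0.696  0.941]
 [ 0.     0.     0.     1.   ]]
49.515592450028564 320.92416626082024 196.10864765479798
[[-0.013  0.987 -0.163  0.406]
 [-1.    -0.015 -0.008  0.021]
 [-0.01   0.163  0.987  1.188]
 [ 0.     0.     0.     1.   ]]
65.70646984690485 323.9391101001621 205.16078024587196
[[ 0.371 -0.885 -0.281  0.155]
 [ 0.929  0.353  0.113  0.61 ]
 [-0.001 -0.302  0.953  0.384]
 [ 0.     0.     0.     1.   ]]
{'clock': 0.15, 'joints': array([-1.2926334 ,  0.4350591 ,  0.02498485,  1.57387454, -0.01158608,
        1.13402162, -0.07514287]), 'dq': array([ 0.00012093, -0.00233138, -0.00164816, -0.0020881 , -0.00213   ,
       -0.00135972, -0.00181347]), 'joint_efforts': array([ 1.97192545e-03, -6.68265653e+01,  9.86111797e-01, -3.14696467e+01,
       -6.04913011e-02,  3.94099380e-02,  4.77463470e-05]), 'position': array([0.23217684, 0.57985376, 0.22613301]), 'ee_rot': array([-5.94652547e-01, -3.08469444e+00,  1.90613429e-03]), 'force': array([-0.10213344, -0.30143323, -0.23722594]), 'ft_torque': array([ 0.01745408, -0.01197191,  0.01804462]), 'gripper_force': 0.0, 'width': 0.9971890495902377}
```

View pics/top0.png

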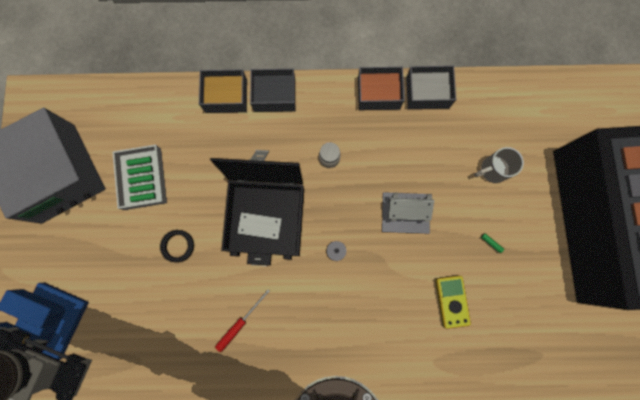

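View pics/scene0.png

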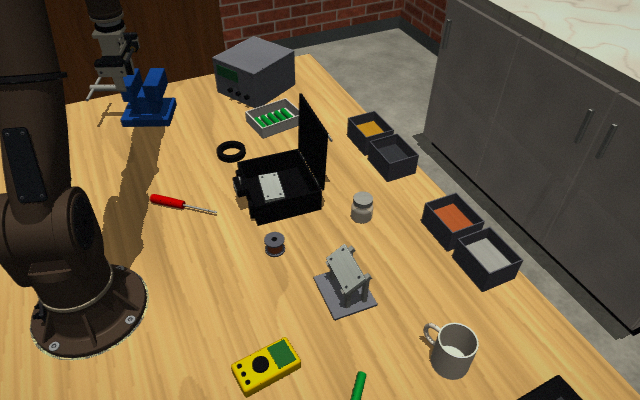

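The top view shows the case at about (263,218) with the pile at (259,226) and the lid open on the far side, with the hasp sticking out behind it at (260,155). The stand is at (408,212), spool (336,250), jar (329,155), tape (177,246) and cell (492,243). The scene view agrees with this.

Run:
```python
from h import *
c=cams.get_calibration('top')
for n,u,v,z in [('pile',259,226,.03),('plate',410,208,.085),('ledge',259,259,.078),('hasp',260,155,.23),('lidL',214,161,.25),('lidR',301,163,.25),('caseFL',224,247,.07),('caseFR',300,253,.07),('jar',329,155,.07),('spool',336,250,.04),('standFL',382,233,0),('standFR',430,233,0)]:
    print(n,np.round(onz(c,u,v,z,'top'),3))
s=observe(); Rm=R.from_rotvec(s['ee_rot']).as_matrix(); print(Rm.round(3))
```

```text
pile [0.518 0.197 0.03 ]
plate [ 0.554 -0.198  0.085]
ledge [0.43  0.189 0.078]
hasp [0.661 0.166 0.23 ]
lidL [0.643 0.266 0.25 ]
lidR [0.636 0.072 0.25 ]
caseFL [0.461 0.281 0.07 ]
caseFR [0.444 0.085 0.07 ]
jar [0.701 0.007 0.07 ]
spool [ 0.451 -0.008  0.04 ]
standFL [ 0.497 -0.135  0.   ]
standFR [ 0.495 -0.266  0.   ]
[[-0.928  0.372 -0.   ]
 [ 0.372  0.928 -0.001]
 [-0.    -0.001 -1.   ]]
```

>>> step_arm --pt "5 -5 35 0 0 -0.1" --pt "20 -25 25 0 0 -0.1" --pt "20 -28 20 0 0 -0.1" --pt "22 -28 15 0 0 -0.1" --pt "22 -28 15 0 0 -0.1" --pt "22 -30 12 0 0 -0.1" --pt "22 -30 12 0 0 -0.1" --pt "22 -30 0 0 0 -0.1" --pt "22 -30 0 0 0 -0.1" --pt "22 -30 0 0 0 -0.1" --pt "22 -30 0 0 0 -0.1" --pt "22 -30 0 0 0 -0.1" --pt "22 -30 0 0 0 -0.07" --pt "3 -6 0 0 0 0" --pt "0 0 0 0 0 0" --pt "0 0 0 0 0 0"

```text
clock: 1.48
position: [0.5, 0.2205, 0.3605]
ee_rot: [-2.308, -2.13, 0.001]
force: [0.0, 0.1, 0.6]
width: 1.001
gripper_force: 0.0
```

Run:
```python
from h import *
c,im=snap('wrist','w1.png'); s=observe(); print(s['position'],R.from_rotvec(s['ee_rot']).as_matrix().round(3),s['joints'].round(2))
np.savez('w1.npz',M=c['world_to_cam'],i=[c['fov_y'],c['cx'],c['cy']])
```

```text
[0.49954326 0.2215078  0.36046627] [[ 0.078  0.997 -0.001]
 [ 0.997 -0.078  0.   ]
 [ 0.    -0.001 -1.   ]] [-0.87  0.22  0.45  1.57 -0.1   1.37 -0.48]
```

View pics/w1.png

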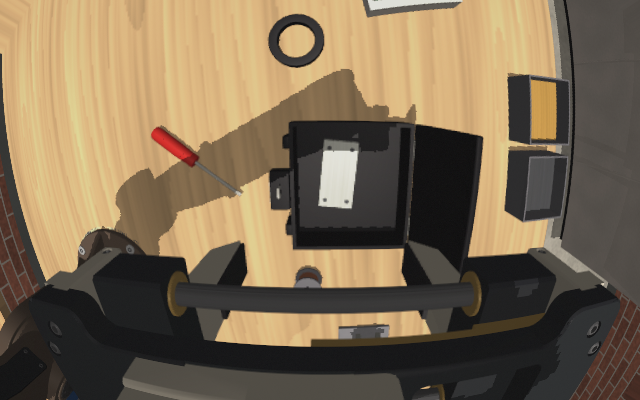

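The wrist view shows the case interior over x 293–410 and y 122–247. The pile is at (339,174) with its far edge in shadow, the ledge and staple are at (280,189), and the tape is at (296,40). I'll enlarge the pile and ledge.

Run:
```python
from h import *
im=cv2.imread('pics/w1.png')[115:255,265:425]
im=cv2.resize(np.clip(im.astype(float)*1.6,0,255).astype(np.uint8),None,fx=5,fy=4.2857,interpolation=cv2.INTER_CUBIC)
im=cv2.resize(im,(686,600)); cv2.imwrite('pics/w1c.png',im)
```

```text
(no output)
```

View pics/w1c.png

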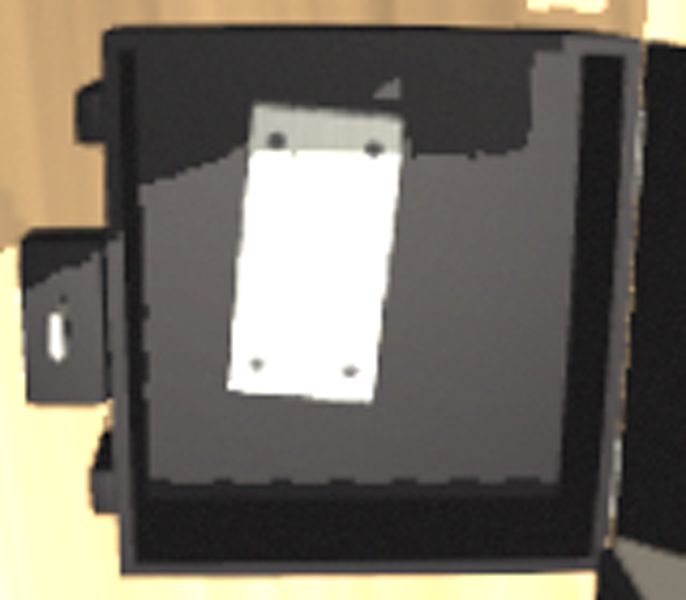

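The pile's corners in the crop are about (253,103), (405,117), (373,403) and (228,389), with bolt holes at (276,140), (373,148), (257,364) and (350,371). The staple is at (58,336) and the ledge spans (22,232) to (27,403).

Run:
```python
from h import *
d=np.load('w1.npz'); c=dict(world_to_cam=d['M'],fov_y=d['i'][0],cx=d['i'][1],cy=d['i'][2])
k=160/686
def W(p,z): return onz(c,265+p[0]*k-.4,115+p[1]*k-.4,z,'wrist')
def show(n,ps,z):
    P=np.array([W(p,z) for p in ps]); print(n,P[:,:2].round(4).tolist(),P.mean(0).round(4)); return P
P=show('corn',[(253,103),(405,117),(373,403),(228,389)],.03)
print([np.linalg.norm(P[i]-P[(i+1)%4]).round(4) for i in range(4)])
for a,b in((0,3),(1,2)): v=P[a]-P[b]; print('yaw',np.degrees(np.arctan2(-v[0],v[1])))
H=show('holes',[(276,140),(373,148),(257,364),(350,371)],.03)
for a,b in((0,2),(1,3)): v=H[a]-H[b]; print('yaw',np.degrees(np.arctan2(-v[0],v[1])))
show('rimfront',[(105,32),(122,570)],.07)
show('rimback',[(640,40),(603,570)],.07)
show('ledge',[(22,232),(27,403)],.078)
show('staple',[(58,336)],.094)
```

```text
corn [[0.5011, 0.2575], [0.5566, 0.2484], [0.5384, 0.1385], [0.4828, 0.1486]] [0.5197 0.1983 0.03  ]
[np.float64(0.0563), np.float64(0.1114), np.float64(0.0565), np.float64(0.1105)]
yaw -9.551514795799667
yaw -9.407996378573138
holes [[0.5085, 0.2431], [0.544, 0.2376], [0.4947, 0.1578], [0.5302, 0.1522]] [0.5193 0.1977 0.03  ]
yaw -9.140904514441345
yaw -9.194044866885003
rimfront [[0.4539, 0.2896], [0.439, 0.0935]] [0.4465 0.1916 0.07  ]
rimback [[0.6359, 0.2754], [0.621, 0.0777]] [0.6285 0.1766 0.07  ]
ledge [[0.4197, 0.2251], [0.4138, 0.1641]] [0.4168 0.1946 0.078 ]
staple [[0.4307, 0.1917]] [0.4307 0.1917 0.094 ]
```

>>> step_arm --pt "3 -35 0 0 0 0" --pt "4 -40 0 0 0 0" --pt "4 -40 0 0 0 0" --pt "4 -40 0 0 0 0" --pt "4 -40 0 0 0 0" --pt "4 -40 0 0 0 0" --pt "4 -40 0 0 0 0" --pt "4 -40 0 0 0 0" --pt "4 -40 0 0 0 0" --pt "4 -30 0 0 0 0" --pt "0 0 0 0 0 0" --pt "0 0 0 0 0 0"

```text
clock: 2.53
position: [0.5394, -0.1649, 0.3604]
ee_rot: [-2.309, -2.13, 0.001]
force: [0.6, -0.5, -0.3]
width: 0.997
gripper_force: 0.0
```

Run:
```python
from h import *
c,im=snap('wrist','w2.png'); s=observe(); print(s['position'],R.from_rotvec(s['ee_rot']).as_matrix().round(3),s['joints'].round(2))
np.savez('w2.npz',M=c['world_to_cam'],i=[c['fov_y'],c['cx'],c['cy']])
p=proj(c,[.554,-.198,.085],'wrist').astype(int); print(p)
x0=p[0]-75;y0=max(p[1]-60,0); print(x0,y0)
cv2.imwrite('pics/w2c.png',cv2.resize(im[y0:y0+120,x0:x0+150,::-1],None,fx=5,fy=5,interpolation=cv2.INTER_CUBIC))
```

```text
[ 0.53972421 -0.16319782  0.36036739] [[ 0.078  0.997 -0.001]
 [ 0.997 -0.078  0.001]
 [ 0.001 -0.001 -1.   ]] [-0.3   0.28  0.68  1.54 -0.18  1.38  0.31]
[336 189]
261 129
```

View pics/w2c.png

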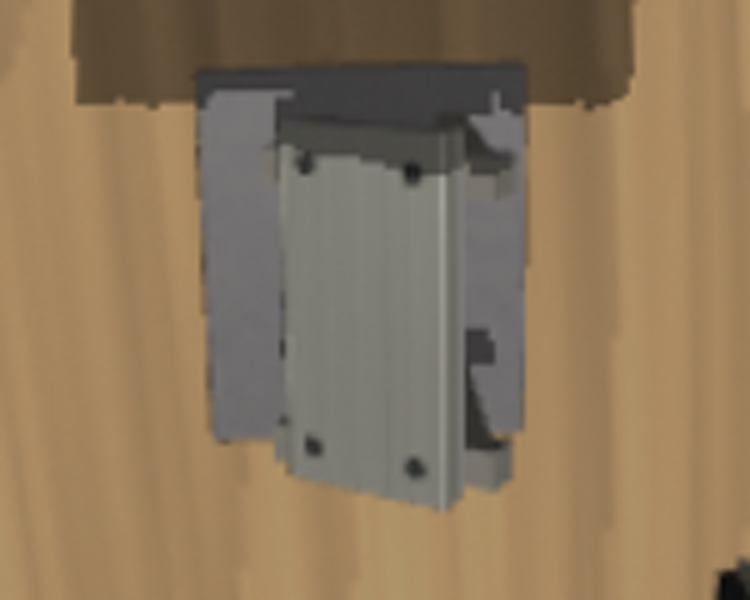

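The stand's high side is on the right (+x). The plate's holes in the crop are at (305,165), (412,175), (314,447) and (415,468). The top-face corners are about (280,122), (443,130), (440,508) and (290,470).

Run:
```python
from h import *
d=np.load('w2.npz'); c=dict(world_to_cam=d['M'],fov_y=d['i'][0],cx=d['i'][1],cy=d['i'][2])
W=lambda u,v,z: onz(c,261+u/5-.4,129+v/5-.4,z,'wrist')
s=np.sin(np.radians(35))
for n,dz,q in(('holes',.018*s,[(305,165),(314,447),(412,175),(415,468)]),('corn',.028*s,[(280,122),(290,470),(443,130),(440,508)])):
    P=np.array([W(*q[i],.0899+(-dz if i<2 else dz)) for i in range(4)]); print(n,P.round(4).tolist(),P.mean(0).round(4))
    for a,b in((0,1),(2,3)): v=P[a]-P[b]; print('yaw',np.degrees(np.arctan2(-v[0],v[1])),np.linalg.norm(v))
    v=(P[2]+P[3]-P[0]-P[1])/2; print('x yaw',np.degrees(np.arctan2(v[1],v[0])),np.linalg.norm(v))
B=np.array([W(*q,.006) for q in((197,75),(212,440),(525,65),(522,435))]); print(B.round(4),B.mean(0))
for a,b in((0,1),(2,3)): v=B[a]-B[b]; print('yaw',np.degrees(np.arctan2(-v[0],v[1])),np.linalg.norm(v))
```

```text
holes [[0.5356, -0.1562, 0.0796], [0.5313, -0.2419, 0.0796], [0.565, -0.1577, 0.1002], [0.5605, -0.2432, 0.1002]] [ 0.5481 -0.1997  0.0899]
yaw -2.8744949832896256 0.08581275272204807
yaw -3.0067934972272137 0.08554541773624762
x yaw -2.820984324982695 0.03590851841756836
corn [[0.5293, -0.1439, 0.0738], [0.5232, -0.2509, 0.0738], [0.5739, -0.145, 0.106], [0.5668, -0.2539, 0.106]] [ 0.5483 -0.1984  0.0899]
yaw -3.2887778993398635 0.10710191118658383
yaw -3.727359474851512 0.10908366170018521
x yaw -2.6827568615644113 0.05462838901756973
[[ 0.5007 -0.1351  0.006 ]
 [ 0.4933 -0.2631  0.006 ]
 [ 0.6096 -0.14    0.006 ]
 [ 0.6025 -0.27    0.006 ]] [ 0.55154349 -0.2020284   0.006     ]
yaw -3.3143139192367452 0.12817937219922176
yaw -3.1189672013694603 0.1301535961618856
```

>>> step_arm --pt "-12 -5 -26 0 0 0.026" --pt "-12 -5 -26 -0.0053 -0.1018 0" --pt "-12 -5 -26 -0.0053 -0.1018 0" --pt "-12 -5 -26 -0.0053 -0.1018 0" --pt "-12 -5 -26 -0.0053 -0.1018 0" --pt "-11 -5 -27 -0.0053 -0.1018 0" --pt "0 0 0 -0.0053 -0.1018 0" --pt "14 -1 -20 0 0 0" --pt "14 -1 -20 0 0 0" --pt "0 0 0 0 0 0" --pt "0 0 0 0 0 0"

```text
clock: 3.5
position: [0.5048, -0.185, 0.1812]
ee_rot: [1.965, 1.888, 0.529]
force: [0.6, -0.4, 0.8]
width: 1.001
gripper_force: 0.0
```

Run:
```python
from h import *
s=observe(); p=s['position']; Rm=R.from_rotvec(s['ee_rot']).as_matrix(); print(p,Rm.round(3),s['joints'].round(2))
ps=np.radians(-3);t=np.radians(35)
u=np.array([np.cos(t)*np.cos(ps),np.cos(t)*np.sin(ps),np.sin(t)]);y=np.array([-np.sin(ps),np.cos(ps),0]);n=np.cross(u,y)
D=np.c_[y,u,-n]; print('rot',R.from_matrix(D@Rm.T).as_rotvec().round(4))
T=np.array([.5516,-.1992,.085])-.005*n; print('shift',((T-p)*1000).round(1), n.round(3))
```

```text
[ 0.50476168 -0.1850101   0.18115949] [[ 0.035  0.863  0.505]
 [ 0.999 -0.039 -0.003]
 [ 0.018  0.504 -0.863]] [-0.16  0.15  0.62  2.31 -0.97  0.36  1.25]
rot [-0.0212 -0.0813 -0.0179]
shift [  49.7  -14.3 -100.3] [-0.573  0.03   0.819]
```

>>> step_arm --pt "4 -3 -10 -0.004 -0.016 -0.0036" --pt "4 -3 -10 -0.004 -0.016 -0.0036" --pt "4 -3 -10 -0.004 -0.016 -0.0036" --pt "4 -2 -10 -0.004 -0.016 -0.0036" --pt "4 -2 -10 -0.005 -0.017 -0.0036" --pt "1 0 -9 0 0 0" --pt "0 0 0 0 0 0"

```text
clock: 4.08
position: [0.5148, -0.1977, 0.1399]
ee_rot: [1.94, 1.855, 0.537]
force: [-0.5, 0.0, 0.2]
width: 1.004
gripper_force: 0.0
```

```bash
cat > g.py <<'E'
from h import *
s=observe(); p=s['position']; Rm=R.from_rotvec(s['ee_rot']).as_matrix(); print(p.round(4),s['joints'].round(2))
ps=np.radians(-3);t=np.radians(35)
u=np.array([np.cos(t)*np.cos(ps),np.cos(t)*np.sin(ps),np.sin(t)]);y=np.array([-np.sin(ps),np.cos(ps),0]);n=np.cross(u,y)
D=np.c_[y,u,-n]; print('rot',R.from_matrix(D@Rm.T).as_rotvec().round(4))
T=np.array([.5516,-.1992,.085])-.005*n; print('shift',((T-p)*1000).round(1),'back',(T-p)@-n*1000,s['gripper_force'],s['width'],s['force'])
E
python3 g.py
```

```text
[ 0.5148 -0.1977  0.1399] [ 0.51  0.25 -0.13  2.32 -1.3   0.15  1.6 ]
rot [-0.0031 -0.0478 -0.0079]
shift [ 39.7  -1.7 -59. ] back 71.1238145510287 0.0 1.0044810837713476 [-0.51222473  0.01101673  0.22181295]
```

>>> step_arm --pt "0 0 12 0.003 0.04 0.003" --pt "5 0 12 0 0.03 0" --pt "8 0 12 0 0.03 0" --pt "10 0 10 0 0 0" --pt "10 0 8 0 0 0" --pt "10 0 6 0 -0.02 0" --pt "5 0 5 0 -0.03 0" --pt "0 0 0 0 -0.04 0" --pt "0 0 0 0 -0.03 0" --pt "0 0 0 0 0 0"

```text
clock: 4.92
position: [0.5624, -0.1968, 0.1947]
ee_rot: [1.905, 1.826, 0.59]
force: [-1.0, -0.2, -0.5]
width: 0.998
gripper_force: 0.0
```

```bash
python3 g.py
```

```text
[ 0.5624 -0.1968  0.1947] [ 0.27  0.2   0.12  2.23 -1.06  0.25  1.31]
rot [-0.0064  0.0075 -0.0126]
shift [  -8.    -2.5 -113.8] back 88.71258740344857 0.0 0.9981098143629623 [-0.974647  -0.2341005 -0.4718293]
```

>>> step_arm --pt "-1 -0.5 -10 -0.001 0.001 -0.002" --pt "-1 -0.5 -10 -0.001 0.001 -0.002" --pt "-1 -0.5 -10 -0.001 0.001 -0.002" --pt "-1 -0.5 -10 -0.001 0.001 -0.002" --pt "-2 -0.5 -10 -0.001 0.001 -0.002" --pt "-2 0 -10 -0.001 0.002 -0.002" --pt "0 0 0 0 0 0" --pt "0 0 0 0 0 0"

```text
clock: 5.58
position: [0.5576, -0.203, 0.1443]
ee_rot: [1.924, 1.832, 0.567]
force: [0.6, 0.5, -1.1]
width: 0.997
gripper_force: 0.0
```

```bash
python3 g.py
```

```text
[ 0.5576 -0.203   0.1443] [ 0.56  0.3  -0.22  2.25 -1.32  0.12  1.6 ]
rot [-0.0051 -0.0146 -0.0047]
shift [ -3.2   3.7 -63.4] back 50.03764678901372 0.0 0.9970977116786651 [ 0.58306978  0.48087408 -1.14777229]
```

```bash
cat > kin.py <<'E'
import numpy as np
from scipy.spatial.transform import Rotation as R
from scipy.optimize import least_squares
Z=lambda a:R.from_euler('z',a).as_matrix(); Y=lambda a:R.from_euler('y',a).as_matrix()
def fk(q,p):
    d1,L1,L2,L3,e1,e2,o7=p[:7]; a1,a2=p[7:9]
    A=Z(-q[0]); P=np.array([0,0,d1])+A@[a1,0,0]
    A=A@Y(q[1])@Z(-q[2]); P=P+A@[e1,0,L1]
    A=A@Y(q[3]); P=P+A@[e2,0,0]
    A=A@Z(-q[4]); P=P+A@[0,0,L2]
    A=A@Y(q[5]); P=P+A@[a2,0,0]
    A=A@Z(-q[6]+o7); return P+A@[0,0,L3],A
D=[([-1.2926,.4351,.025,1.5739,-.0116,1.134,-.0751],[.23218,.57985,.22613],[-.5947,-3.0847,.0019]),
([-.87,.22,.45,1.57,-.1,1.37,-.48],[.4995,.2215,.3605],[-2.308,-2.13,.001]),
([-.3,.28,.68,1.54,-.18,1.38,.31],[.5397,-.1632,.3604],[-2.309,-2.13,.001]),
([-.16,.15,.62,2.31,-.97,.36,1.25],[.5048,-.185,.1812],[1.965,1.888,.529]),
([.51,.25,-.13,2.32,-1.3,.15,1.6],[.5148,-.1977,.1399],[1.94,1.855,.537]),
([.27,.2,.12,2.23,-1.06,.25,1.31],[.5624,-.1968,.1947],[1.905,1.826,.59]),
([.56,.3,-.22,2.25,-1.32,.12,1.6],[.5576,-.203,.1443],[1.924,1.832,.567])]
def res(p):
    r=[]
    for q,x,w in D:
        P,A=fk(q,p); r+=list((P-x)); r+=list(.3*R.from_matrix(A@R.from_rotvec(w).as_matrix().T).as_rotvec())
    return r
best=min((least_squares(res,[.3,.4,.4,.2,0,0,o,0,0]) for o in(0,1.57,3.1,-1.57)),key=lambda s:s.cost)
p=best.x
if __name__=='__main__':
    print(p.round(4),best.cost); print(np.array(best.fun).reshape(-1,6).round(3))
E
python3 kin.py
```

```text
[ 0.4053  0.5179  0.4574  0.4605 -0.033   0.0086  1.569  -0.0454 -0.0688] 0.0021430983974092617
[[-0.049  0.014  0.    -0.     0.     0.001]
 [-0.011  0.024 -0.001  0.001 -0.001  0.004]
 [ 0.003  0.005 -0.004  0.    -0.002 -0.001]
 [-0.005 -0.02   0.002 -0.001 -0.001 -0.001]
 [-0.005  0.008 -0.004 -0.001  0.001 -0.001]
 [ 0.007 -0.002  0.007 -0.     0.001 -0.002]
 [ 0.     0.014  0.001  0.     0.    -0.001]]
```

```bash
python3 - <<'E'
s=open('kin.py').read()
i=s.index('def fk'); j=s.index('D=[(')
s=s[:i]+'''def fk(q,p):
    A=np.eye(3); P=np.array([0,0,p[21]])
    for k in range(7):
        A=A@(Y(q[k]) if k%2 else Z(-q[k]+(p[22] if k==6 else 0))); P=P+A@p[3*k:3*k+3]
    return P,A
p0=np.zeros(23); p0[[5,11,20,21,22]]=[.4,.4,.2,.3,1.57]
'''+s[j:]
s=s.replace("    return r\n","    return r+list(1e-3*(np.array(p)-p0))\n")
i=s.index('best='); s=s[:i]+'''from cell import observe
best=least_squares(res,p0); p=best.x
if __name__=='__main__':
    print(p[:21].reshape(7,3).round(4),p[21:],best.cost); print(np.array(best.fun)[:42].reshape(-1,6).round(4))
'''
open('kin.py','w').write(s)
E
python3 kin.py
```

```text
[[-1.200e-03 -1.470e-02 -7.800e-03]
 [ 2.900e-03 -1.470e-02  4.720e-01]
 [-1.720e-02 -1.270e-02  7.200e-02]
 [-1.050e-02 -1.270e-02  4.168e-01]
 [ 9.100e-03 -2.000e-04  1.680e-02]
 [-9.000e-03 -2.000e-04  8.780e-02]
 [ 2.800e-03  5.200e-03  2.878e-01]] [0.29218368 1.56899785] 2.378158880108202e-05
[[-0.0004  0.0004 -0.0004 -0.      0.      0.0005]
 [ 0.     -0.0002  0.0009  0.0012 -0.001   0.0035]
 [-0.0003 -0.0001 -0.0005  0.0002 -0.0017 -0.0006]
 [ 0.0004  0.0009 -0.     -0.0006 -0.001  -0.0015]
 [-0.0005 -0.0013 -0.0009 -0.0012  0.001  -0.0015]
 [-0.0008 -0.0016 -0.0006 -0.0005  0.001  -0.0021]
 [ 0.0007  0.0018  0.0015  0.0001  0.     -0.0005]]
```

```bash
cat > ik.py <<'E'
from kin import *
lo=np.array([-2.62,-.44,-1.27,.08,-1.32,.12,-2.74]);hi=np.array([2.62,2.09,1.32,2.57,4.46,2,2.74])
def pose(x,tilt,yaw,half=0):
    ps=np.radians(yaw);t=np.radians(tilt)
    u=np.array([np.cos(t)*np.cos(ps),np.cos(t)*np.sin(ps),np.sin(t)]);y=np.array([-np.sin(ps),np.cos(ps),0]);n=np.cross(u,y)
    s=-1 if half else 1
    return np.array(x),np.c_[s*y,s*u,-n]
def ik(T,q0,w=.003):
    f=lambda q:np.r_[(fk(q,p)[0]-T[0])*5,R.from_matrix(fk(q,p)[1]@T[1].T).as_rotvec(),w*(q-q0)]
    s=least_squares(f,np.clip(q0,lo+.01,hi-.01),bounds=(lo,hi)); e=f(s.x); return s.x,np.abs(e[:6]).max()
E
python3 - <<'E'
from ik import *
rng=np.random.default_rng(0)
for half in(0,1):
  for tilt in (35,):
    S=[]
    for i in range(60):
        q,e=ik(pose([.5545,-.1992,.0809],tilt,-3,half),rng.uniform(lo,hi),1e-5)
        if e<.003: S.append(q)
    print(half,tilt,len(S))
    if S:
        S=np.array(S); m=np.minimum(S-lo,hi-S).min(1)
        for k in np.argsort(-m)[:10]: print(S[k].round(2),m[k].round(2))
E
```

```text
0 35 39
[ 1.16  0.64 -1.03  2.29  1.97  0.37 -1.54] 0.24
[ 1.16  0.64 -1.04  2.29  1.97  0.37 -1.54] 0.23
[0.22 0.43 0.19 2.35 4.03 0.34 2.52] 0.22
[0.17 0.43 0.27 2.35 4.08 0.37 2.47] 0.22
[0.15 0.44 0.28 2.35 4.09 0.37 2.46] 0.22
[0.15 0.44 0.29 2.35 4.09 0.38 2.46] 0.22
[ 1.17  0.65 -1.05  2.29  1.96  0.38 -1.52] 0.22
[0.14 0.44 0.31 2.35 4.1  0.38 2.45] 0.22
[0.11 0.44 0.34 2.35 4.12 0.4  2.43] 0.22
[0.03 0.46 0.45 2.36 4.17 0.45 2.37] 0.21
1 35 37
[ 0.09  0.43  0.34  2.34  4.14  0.37 -0.76] 0.23
[ 0.    0.45  0.46  2.34  4.19  0.43 -0.82] 0.23
[ 1.12  0.61 -1.    2.27  1.95  0.35  1.59] 0.23
[-0.07  0.47  0.56  2.35  4.23  0.47 -0.87] 0.22
[ 0.2   0.42  0.2   2.33  4.06  0.32 -0.67] 0.2
[ 0.21  0.42  0.18  2.33  4.05  0.31 -0.66] 0.19
[ 1.08  0.58 -0.93  2.28  2.01  0.31  1.52] 0.19
[ 1.06  0.57 -0.91  2.28  2.04  0.29  1.48] 0.17
[ 0.28  0.42  0.09  2.33  3.98  0.28 -0.58] 0.16
[ 1.01  0.55 -0.84  2.28  2.12  0.26  1.39] 0.14
```

```bash
cat > sim.py <<'E'
from ik import *
def J(q):
    P,A=fk(q,p); M=np.zeros((6,7))
    for k in range(7):
        d=np.zeros(7); d[k]=1e-5; P2,A2=fk(q+d,p); M[:3,k]=(P2-P)/1e-5; M[3:,k]=R.from_matrix(A2@A.T).as_rotvec()/1e-5
    return M
def track(q,rows):
    P,A=fk(q,p); out=[]
    for r in rows:
        P=P+np.array(r[:3])/1000; A=R.from_rotvec(r[3:]).as_matrix()@A
        for _ in range(6):
            P0,A0=fk(q,p); e=np.r_[P-P0,R.from_matrix(A@A0.T).as_rotvec()]
            M=J(q); Wt=np.diag([1.]*7); act=np.zeros(7,bool)
            for _ in range(4):
                Mi=M.copy(); Mi[:,act]=0
                dq=Mi.T@np.linalg.solve(Mi@Mi.T+1e-4*np.eye(6),e); v=((q+dq<lo)|(q+dq>hi))&~act
                if not v.any(): break
                act|=v
            q=np.clip(q+dq,lo,hi)
        P0,A0=fk(q,p); out.append(np.linalg.norm(P-P0))
    return q,max(out),np.linalg.norm(R.from_matrix(A@A0.T).as_rotvec())
def to(q,T,n):
    P,A=fk(q,p); rv=R.from_matrix(T[1]@A.T).as_rotvec(); 
    return track(q,[np.r_[(T[0]-P)*1000/n,rv/n]]*n)
E
python3 - <<'E'
from sim import *
s=observe()['joints']
def dirpose(x,tilt,az,yawc):  # tool down with yaw yawc, then tilt toward azimuth az
    T=pose(x,0,yawc); a=np.radians(az); ax=np.array([np.sin(a),-np.cos(a),0])
    return T[0],R.from_rotvec(ax*np.radians(tilt)).as_matrix()@T[1]
for az1 in(-60,-90):
  q=s.copy()
  for T,n in [(pose([.55,-.2,.25],35,-3),8),(pose([.52,-.2,.3],0,-3),8),(dirpose([.52,-.2,.3],35,az1,-3),8),(dirpose([.53,-.2,.2],35,az1,-3),6),(dirpose([.55,-.2,.14],35,az1,-3),6),(dirpose([.55,-.2,.14],35,az1/2,-3),6),(pose([.53,-.2,.12],35,-3),6),(pose([.5545,-.1992,.0809],35,-3),6)]:
    q,e,er=to(q,T,n); print(q.round(2),round(e,4),round(er,3))
  print()
E
```

```text
[ 0.15  0.09  0.26  2.18 -0.66  0.36  0.9 ] 0.0 0.0
[-0.02  0.28  0.39  1.64 -0.11  1.24  0.33] 0.0 0.0
[-0.42  0.06  0.34  2.06  0.71  0.88 -0.57] 0.0 0.0
[-0.4   0.22  0.36  2.18  0.84  0.64 -0.78] 0.0 0.0
[-0.41  0.37  0.4   2.2   0.95  0.49 -0.94] 0.0 0.0
[-0.13  0.28  0.29  2.34  1.8   0.15 -1.69] 0.0 0.0
[ 1.05  0.41 -0.8   2.31  2.13  0.12 -1.77] 0.0 0.0
[ 1.04  0.56 -0.85  2.29  2.18  0.26 -1.79] 0.0 0.0

[ 0.15  0.09  0.26  2.18 -0.66  0.36  0.9 ] 0.0 0.0
[-0.02  0.28  0.39  1.64 -0.11  1.24  0.33] 0.0 0.0
[-0.46  0.26  0.41  1.84  0.56  1.17 -0.37] 0.0 0.0
[-0.44  0.4   0.4   1.94  0.57  0.96 -0.48] 0.0 0.0
[-0.42  0.52  0.4   1.94  0.57  0.85 -0.53] 0.0 0.0
[-0.58  0.38  0.72  2.3   1.07  0.17 -1.03] 0.0 0.0
[ 1.07  0.42 -0.83  2.31  2.06  0.13 -1.7 ] 0.0 0.0
[ 1.07  0.57 -0.89  2.29  2.13  0.28 -1.73] 0.0 0.0
```

```bash
cat >> sim.py <<'E'
def dirpose(x,tilt,az,yawc):
    T=pose(x,0,yawc); a=np.radians(az); ax=np.array([np.sin(a),-np.cos(a),0])
    return T[0],R.from_rotvec(ax*np.radians(tilt)).as_matrix()@T[1]
def deltas(seq):
    s=observe(); P=s['position'];A=R.from_rotvec(s['ee_rot']).as_matrix(); print(P.round(4),s['joints'].round(2),s['force'].round(1),s['gripper_force'].round(1),s['width'].round(3))
    for T,n in seq:
        print(n,((T[0]-P)*1000/n).round(1).tolist(),(R.from_matrix(T[1]@A.T).as_rotvec()/n).round(4).tolist()); P,A=T
E
python3 - <<'E'
from sim import *
deltas([(pose([.55,-.2,.25],35,-3),6),(pose([.52,-.2,.3],0,-3),7),(dirpose([.52,-.2,.3],35,-60,-3),7),(dirpose([.53,-.2,.2],35,-60,-3),5),(dirpose([.55,-.2,.14],35,-60,-3),4)])
E
```

```text
Traceback (most recent call last):
  File "sim.py", line 29, in deltas
    s=observe(); P=s['position'];A=R.from_rotvec(s['ee_rot']).as_matrix(); print(P.round(4),s['joints'].round(2),s['force'].round(1),s['gripper_force'].round(1),s['width'].round(3))
                                                                                                                                     ^^^^^^^^^^^^^^^^^^^^^^^^
AttributeError: 'float' object has no attribute 'round'
```

```bash
sed -i "s/s\['gripper_force'\].round(1),s\['width'\].round(3)/s['gripper_force'],s['width']/" sim.py
python3 - <<'E'
from sim import *
deltas([(pose([.55,-.2,.25],35,-3),6),(pose([.52,-.2,.3],0,-3),7),(dirpose([.52,-.2,.3],35,-60,-3),7),(dirpose([.53,-.2,.2],35,-60,-3),5),(dirpose([.55,-.2,.14],35,-60,-3),4)])
E
```

```text
[ 0.5576 -0.203   0.1443] [ 0.56  0.3  -0.22  2.25 -1.32  0.12  1.6 ] [ 0.6  0.5 -1.1] 0.0 0.9970977116786651
6 [-1.3, 0.5, 17.6] [-0.0008, -0.0024, -0.0008]
7 [-4.3, 0.0, 7.1] [0.0046, 0.0871, 0.0]
7 [0.0, 0.0, 0.0] [-0.0756, -0.0436, 0.0]
5 [2.0, 0.0, -20.0] [0.0, 0.0, 0.0]
4 [5.0, 0.0, -15.0] [0.0, 0.0, 0.0]
```

>>> step_arm --pt "-1 0.5 18 0 0 0" --pt "-1 0.5 18 0 0 0" --pt "-1 0.5 18 0 0 0" --pt "-1 0.5 18 0 0 0" --pt "-1 0.5 17 0 0 0" --pt "-2 0.5 17 0 0 0" --pt "-4 0 7 0.0046 0.087 0" --pt "-4 0 7 0.0046 0.087 0" --pt "-4 0 7 0.0046 0.087 0" --pt "-4 0 7 0.0046 0.087 0" --pt "-4 0 7 0.0046 0.087 0" --pt "-5 0 7 0.0046 0.087 0" --pt "-5 0 8 0.0046 0.08 0" --pt "0 0 0 0 0 0"

```text
clock: 6.75
position: [0.5244, -0.1974, 0.2983]
ee_rot: [2.273, 2.168, 0.02]
force: [1.0, 0.8, -0.6]
width: 1.002
gripper_force: 0.0
```

>>> step_arm --pt "0 0 0 -0.0756 -0.0436 0" --pt "0 0 0 -0.0756 -0.0436 0" --pt "0 0 0 -0.0756 -0.0436 0" --pt "0 0 0 -0.0756 -0.0436 0" --pt "0 0 0 -0.0756 -0.0436 0" --pt "0 0 0 -0.0756 -0.0436 0" --pt "0 0 0 -0.0756 -0.0436 0" --pt "2 0 -20 0 0 0" --pt "2 0 -20 0 0 0" --pt "2 0 -20 0 0 0" --pt "2 0 -20 0 0 0" --pt "2 0 -20 0 0 0" --pt "0 0 0 0 0 0"

```text
clock: 7.83
position: [0.5302, -0.1971, 0.1935]
ee_rot: [1.838, 1.762, -0.169]
force: [-1.3, -0.9, -0.4]
width: 1.0
gripper_force: 0.0
```

Run:
```python
from sim import *
deltas([(dirpose([.55,-.2,.14],35,-60,-3),5)]+[(dirpose([.55-.01*i/3,-.2,.14],35,a,-3),3) for i,a in enumerate((-45,-30,-16,-3))]+[(pose([.53,-.2,.12],35,-3),2)])
```

```text
[ 0.5302 -0.1971  0.1935] [-0.44  0.24  0.43  2.2   0.84  0.58 -0.77] [-1.3 -0.9 -0.4] 0.0 0.9999431771961574
5 [4.0, -0.6, -10.7] [-0.0021, 0.0009, -0.0026]
3 [0.0, 0.0, 0.0] [0.0304, -0.0396, 0.0156]
3 [-1.1, 0.0, 0.0] [0.0396, -0.0304, 0.0156]
3 [-1.1, 0.0, 0.0] [0.0429, -0.0182, 0.0146]
3 [-1.1, 0.0, 0.0] [0.0427, -0.0071, 0.0136]
2 [-5.0, 0.0, -10.0] [0.0, -0.0, -0.0]
```

>>> step_arm --pt "4 -0.6 -11 -0.002 0.001 -0.0026" --pt "4 -0.6 -11 -0.002 0.001 -0.0026" --pt "4 -0.6 -11 -0.002 0.001 -0.0026" --pt "4 -0.6 -11 -0.002 0.001 -0.0026" --pt "4 -0.6 -10 -0.002 0.001 -0.0026" --pt "0 0 0 0.023 -0.03 0.0117" --pt "0 0 0 0.023 -0.03 0.0117" --pt "0 0 0 0.023 -0.03 0.0117" --pt "0 0 0 0.023 -0.03 0.0117" --pt "-1 0 0 0.03 -0.023 0.0117" --pt "-1 0 0 0.03 -0.023 0.0117" --pt "-1 0 0 0.03 -0.023 0.0117" --pt "0 0 0 0.03 -0.023 0.0117" --pt "0 0 0 0 0 0"

```text
clock: 9.0
position: [0.548, -0.2037, 0.1437]
ee_rot: [1.85, 1.744, 0.217]
force: [-0.7, -0.8, 0.7]
width: 1.0
gripper_force: 0.0
```

Run:
```python
from sim import *
deltas([(dirpose([.54,-.2,.14],35,-16,-3),6),(dirpose([.535,-.2,.13],35,-3,-3),6)])
```

```text
[ 0.548  -0.2037  0.1437] [-0.22  0.28  0.39  2.34  1.78  0.13 -1.66] [-0.7 -0.8  0.7] 0.0 0.9997693994129507
6 [-1.3, 0.6, -0.6] [0.0227, -0.0094, 0.0088]
6 [-0.8, 0.0, -1.7] [0.0214, -0.0036, 0.0068]
```

>>> step_arm --pt "-1 0.6 -3 0.02 -0.009 0.008" --pt "-1 0.6 -3 0.02 -0.009 0.008" --pt "-1 0.6 -3 0.02 -0.009 0.008" --pt "-1 0.6 -3 0.02 -0.009 0.008" --pt "-1 0.6 -3 0.02 -0.009 0.008" --pt "-1 0.6 -3 0.02 -0.009 0.008" --pt "0 0 0 0.015 -0.003 0.005" --pt "0 0 0 0 0 0"

```text
clock: 9.67
position: [0.5427, -0.1991, 0.1243]
ee_rot: [1.874, 1.781, 0.408]
force: [-0.5, -0.1, 0.3]
width: 1.001
gripper_force: 0.0
```

```bash
python3 g.py
```

```text
[ 0.5427 -0.1991  0.1243] [ 0.48  0.31 -0.28  2.34  2.35  0.15 -2.14]
rot [ 0.1314 -0.0243  0.0403]
shift [ 11.7  -0.2 -43.4] back 42.27783288412284 0.0 1.000935853415221 [-0.48963327 -0.08660043  0.28317059]
```

>>> step_arm --pt "0 0 -2 0.02 -0.004 0.006" --pt "0 0 -2 0.02 -0.004 0.006" --pt "0 0 -2 0.02 -0.004 0.006" --pt "0 0 -2 0.02 -0.004 0.006" --pt "1 0 -2 0.02 -0.004 0.006" --pt "1 0 -2 0.02 -0.004 0.006" --pt "0 0 0 0.011 0 0.004" --pt "0 0 0 0 0 0" --pt "0 0 0 0 0 0"

```text
clock: 10.42
position: [0.5453, -0.198, 0.1118]
ee_rot: [1.915, 1.819, 0.572]
force: [0.0, -0.6, 0.2]
width: 1.0
gripper_force: 0.0
```

```bash
python3 g.py
```

```text
[ 0.5453 -0.198   0.1118] [ 0.92  0.43 -0.68  2.29  2.34  0.12 -2.  ]
rot [ 0.0003 -0.0006 -0.0007]
shift [  9.1  -1.3 -30.9] back 30.577688568598287 0.0 0.9996823868892872 [ 0.03157454 -0.64348176  0.23584137]
```

>>> step_arm --pt "-4 0 -3 0 0 0" --pt "-4 0 -3 0 0 0" --pt "3 0 -4 0 0 0" --pt "3 0 -4 0 0 0" --pt "3 0 -4 0 0 0" --pt "3 0 -4 0 0 0" --pt "3 -0.5 -4.5 0 0 0" --pt "2 -0.5 -4.4 0 0 0" --pt "0 0 0 0 0 0" --pt "0 0 0 0 0 0"

```text
clock: 11.25
position: [0.5542, -0.1987, 0.0806]
ee_rot: [1.915, 1.819, 0.575]
force: [-0.6, 0.0, -0.4]
width: 1.004
gripper_force: 0.0
```

```bash
python3 g.py
python3 - <<'E'
from h import *
c,im=snap('wrist','w3.png'); p=proj(c,[.5516,-.1992,.085],'wrist').astype(int);print(p)
E
```

```text
[ 0.5542 -0.1987  0.0806] [ 0.94  0.53 -0.73  2.29  2.38  0.22 -2.01]
rot [-0.0013 -0.0002 -0.0016]
shift [ 0.2 -0.7  0.3] back -0.05313104718402027 0.0 1.0035749515554437 [-0.5870311   0.0288821  -0.37593509]
[325 263]
```

View pics/w3.png

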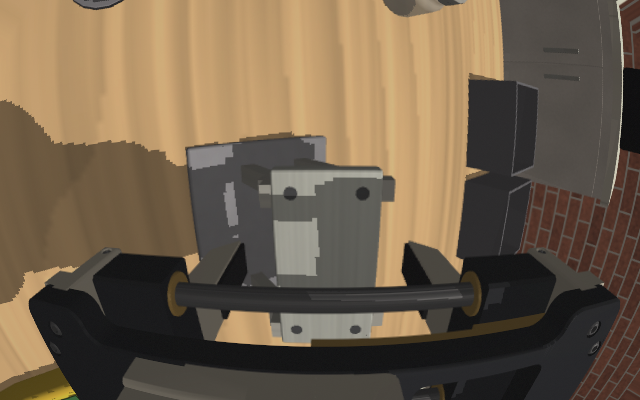

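The plate at about (325,255) is centred between the open fingers, whose pads are at columns 240 and 405. I'll close on it.

>>> step_arm --pt "0 0 0 0 0 0" --pt "0 0 0 0 0 0" --pt "0 0 0 0 0 0" --pt "0 0 0 0 0 0" --pt "0 0 0 0 0 0" --pt "0 0 0 0 0 0" --pt "0 0 0 0 0 0" --pt "0 0 0 0 0 0" --gripper 0.4 --force 30

```text
clock: 11.97
position: [0.555, -0.199, 0.0817]
ee_rot: [1.913, 1.818, 0.575]
force: [1.0, 0.0, 3.7]
width: 0.604
gripper_force: 30.0
```

```bash
python3 g.py
```

```text
[ 0.555  -0.199   0.0817] [ 0.94  0.52 -0.73  2.29  2.38  0.22 -2.01]
rot [ 0.0002  0.0016 -0.0017]
shift [-0.5 -0.3 -0.8] back 0.3910641665235986 29.999417066574097 0.6044619308487542 [1.02592125 0.0064769  3.71136597]
```

Run:
```python
from sim import *
seq=[(pose([.545,-.199,.112],35,-3),4),(dirpose([.543,-.2,.126],35,-16,-3),8),(dirpose([.548,-.2,.15],35,-30,-3),8),(dirpose([.548,-.2,.18],35,-55,-3),8),(dirpose([.53,-.17,.25],20,-60,-3),6),(pose([.52,-.1,.3],0,-6),6)]
deltas(seq); q=observe()['joints']
for T,n in seq:
    q,e,er=to(q,T,n); print(q.round(2),round(e,4),round(er,3))
```

```text
[ 0.555  -0.199   0.0817] [ 0.94  0.52 -0.73  2.29  2.38  0.22 -2.01] [1.  0.  3.7] 29.999417066574097 0.6044619308487542
4 [-2.5, 0.0, 7.6] [0.0001, 0.0004, -0.0004]
8 [-0.3, -0.1, 1.7] [-0.016, 0.0027, -0.0051]
8 [0.6, 0.0, 3.0] [-0.0161, 0.0068, -0.0055]
8 [0.0, 0.0, 3.8] [-0.0229, 0.021, -0.0096]
6 [-3.0, 5.0, 11.7] [0.0331, 0.0291, -0.0015]
6 [-1.7, 11.7, 8.3] [0.0511, 0.0278, -0.0086]
[ 0.99  0.44 -0.76  2.3   2.18  0.14 -1.83] 0.0 0.0
[ 0.74  0.34 -0.58  2.33  2.01  0.23 -1.76] 0.0 0.0
[ 0.44  0.27 -0.39  2.3   1.52  0.34 -1.38] 0.0 0.0
[ 0.29  0.29 -0.44  2.15  1.11  0.74 -1.03] 0.0 0.0
[ 0.47  0.22 -0.54  1.91  0.52  0.95 -0.4 ] 0.0 0.0
[ 0.55  0.27 -0.58  1.66  0.16  1.26 -0.17] 0.0 0.0
```

>>> step_arm --pt "-2.5 0 7.5 0 0 0" --pt "-2.5 0 7.5 0 0 0" --pt "-2.5 0 7.5 0 0 0" --pt "-2.5 0 7.8 0 0 0" --pt "0 0 2 -0.016 0.0027 -0.005" --pt "0 0 2 -0.016 0.0027 -0.005" --pt "0 0 2 -0.016 0.0027 -0.005" --pt "0 0 2 -0.016 0.0027 -0.005" --pt "0 0 2 -0.016 0.0027 -0.005" --pt "-1 0 2 -0.016 0.0027 -0.005" --pt "-1 -0.5 1 -0.016 0.0027 -0.005" --pt "0 -0.5 1 -0.016 0.0027 -0.005" --pt "0 0 0 0 0 0"

```text
clock: 13.05
position: [0.542, -0.199, 0.1263]
ee_rot: [1.872, 1.782, 0.415]
force: [-0.1, -0.8, -1.6]
width: 0.609
gripper_force: 30.0
```

Run:
```python
from sim import *
seq=[(dirpose([.548,-.2,.15],35,-30,-3),8),(dirpose([.548,-.2,.18],35,-55,-3),8),(dirpose([.53,-.17,.25],20,-60,-3),6),(pose([.52,-.1,.3],0,-6),6)]
deltas(seq); q=observe()['joints']
for T,n in seq:
    q,e,er=to(q,T,n); print(q.round(2),round(e,4),round(er,3))
```

```text
[ 0.542  -0.199   0.1263] [ 0.64  0.33 -0.47  2.33  2.12  0.19 -1.88] [-0.1 -0.8 -1.6] 29.999080896377563 0.6092061691354874
8 [0.7, -0.1, 3.0] [-0.0161, 0.0069, -0.0059]
8 [0.0, 0.0, 3.8] [-0.0229, 0.021, -0.0096]
6 [-3.0, 5.0, 11.7] [0.0331, 0.0291, -0.0015]
6 [-1.7, 11.7, 8.3] [0.0511, 0.0278, -0.0086]
[ 0.22  0.25 -0.13  2.31  1.54  0.27 -1.4 ] 0.0 0.0
[ 0.08  0.26 -0.19  2.17  1.05  0.67 -0.98] 0.0 0.0
[ 0.25  0.19 -0.28  1.92  0.46  0.92 -0.33] 0.0 0.0
[ 0.34  0.24 -0.31  1.67  0.08  1.24 -0.09] 0.0 0.0
```

>>> step_arm --pt "0.7 0 3 -0.016 0.007 -0.006" --pt "0.7 0 3 -0.016 0.007 -0.006" --pt "0.7 0 3 -0.016 0.007 -0.006" --pt "0.7 0 3 -0.016 0.007 -0.006" --pt "0.7 0 3 -0.016 0.007 -0.006" --pt "0.7 0 3 -0.016 0.007 -0.006" --pt "0.7 0 3 -0.016 0.007 -0.006" --pt "0.7 0 3 -0.016 0.007 -0.006" --pt "0 0 4 -0.023 0.021 -0.0096" --pt "0 0 4 -0.023 0.021 -0.0096" --pt "0 0 4 -0.023 0.021 -0.0096" --pt "0 0 4 -0.023 0.021 -0.0096" --pt "0 0 4 -0.023 0.021 -0.0096" --pt "0 0 4 -0.023 0.021 -0.0096" --pt "0 0 4 -0.023 0.021 -0.0096" --pt "0 0 4 -0.023 0.021 -0.0096"

```text
clock: 14.38
position: [0.5478, -0.1999, 0.182]
ee_rot: [1.842, 1.743, -0.119]
force: [0.7, -0.1, -2.0]
width: 0.606
gripper_force: 30.0
```

>>> step_arm --pt "-3 5 12 0.033 0.029 -0.0015" --pt "-3 5 12 0.033 0.029 -0.0015" --pt "-3 5 12 0.033 0.029 -0.0015" --pt "-3 5 12 0.033 0.029 -0.0015" --pt "-3 5 12 0.033 0.029 -0.0015" --pt "-3 5 12 0.033 0.029 -0.0015" --pt "-2 12 8 0.051 0.028 -0.0086" --pt "-2 12 8 0.051 0.028 -0.0086" --pt "-2 12 8 0.051 0.028 -0.0086" --pt "-2 12 8 0.051 0.028 -0.0086" --pt "-2 12 8 0.051 0.028 -0.0086" --pt "-2 12 8 0.051 0.028 -0.0086" --pt "0 0 0 0 0 0" --pt "0 0 0 0 0 0"

```text
clock: 15.55
position: [0.5183, -0.0989, 0.3015]
ee_rot: [2.336, 2.098, -0.004]
force: [-0.8, -0.0, -2.0]
width: 0.606
gripper_force: 30.0
```

Run:
```python
from sim import *
seq=[(pose([.5,.08,.3],0,-9.3),5),(pose([.5195,.198,.25],0,-9.3),4)]
deltas(seq); q=observe()['joints']
for T,n in seq:
    q,e,er=to(q,T,n); print(q.round(2),round(e,4),round(er,3))
```

```text
[ 0.5183 -0.0989  0.3015] [ 0.36  0.25 -0.34  1.67  0.09  1.24 -0.11] [-0.8 -0.  -2. ] 29.99884307384491 0.6064991027404891
5 [-3.7, 35.8, -0.3] [0.0007, -0.0001, -0.011]
4 [4.9, 29.5, -12.5] [0.0, 0.0, 0.0]
[ 0.1   0.21 -0.45  1.72  0.09  1.24 -0.53] 0.0 0.0
[-0.1   0.34 -0.49  1.69  0.17  1.16 -0.79] 0.0 0.0
```

>>> step_arm --pt "-4 36 0 0 0 -0.011" --pt "-4 36 0 0 0 -0.011" --pt "-4 36 0 0 0 -0.011" --pt "-4 36 0 0 0 -0.011" --pt "-3 36 0 0 0 -0.011" --pt "5 30 -12 0 0 0" --pt "5 30 -12 0 0 0" --pt "5 30 -12 0 0 0" --pt "5 27 -13 0 0 0" --pt "0 0 0 0 0 0" --pt "0 0 0 0 0 0"

```text
clock: 16.47
position: [0.5179, 0.2002, 0.2509]
ee_rot: [-2.389, -2.04, 0.007]
force: [-0.4, -0.7, -1.7]
width: 0.606
gripper_force: 30.0
```

Run:
```python
from h import *
s=observe(); p=s['position']; print(p,s['ee_rot'],s['joints'].round(2))
c,im=snap('wrist','w4.png')
np.savez('w4.npz',M=c['world_to_cam'],i=[c['fov_y'],c['cx'],c['cy']],p=p,r=s['ee_rot'])
cv2.imwrite('pics/w4c.png',cv2.resize(im[130:350,240:410,::-1],None,fx=2.7,fy=2.7,interpolation=cv2.INTER_CUBIC))
```

```text
[0.5179092  0.20015733 0.2509323 ] [-2.38899648 -2.04004693  0.00674038] [-0.11  0.35 -0.48  1.68  0.17  1.16 -0.79]
```

View pics/w4c.png

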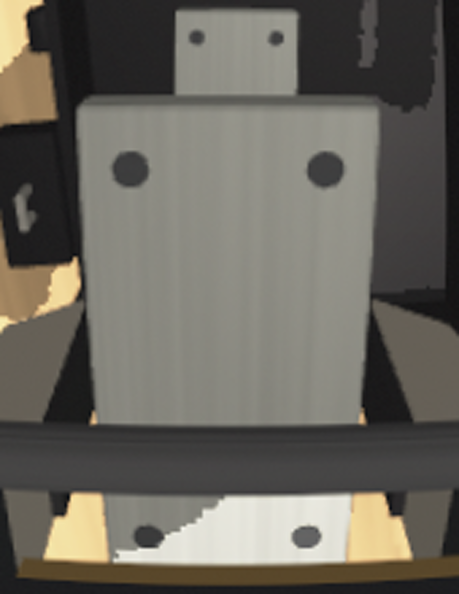

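The held plate's holes in the crop are at (131,169), (325,169), (148,537) and (306,537). The pile is visible beyond it, with holes at (197,38) and (276,38).

Run:
```python
from h import *
d=np.load('w4.npz'); c=dict(world_to_cam=d['M'],fov_y=d['i'][0],cx=d['i'][1],cy=d['i'][2])
W=lambda q,z: onz(c,240+q[0]/2.7-.3,130+q[1]/2.7-.3,z,'wrist')
print(d['p'],R.from_rotvec(d['r']).as_matrix().round(4))
yw=lambda v:np.degrees(np.arctan2(-v[0],v[1])).round(2)
for z in (.258,.262,.266):
    P=np.array([W(q,z) for q in((131,169),(325,169),(148,537),(306,537))]); print(z,P.mean(0).round(4),[np.linalg.norm(P[a]-P[b]).round(4) for a,b in((0,1),(2,3),(0,2),(1,3))],yw(P[0]-P[2]),yw(P[1]-P[3]))
Q=np.array([W(q,.03) for q in((197,38),(276,38))]); x=Q[1]-Q[0]; L=np.linalg.norm(x); x/=L; y=np.array([-x[1],x[0],0])
print('pile',Q.round(4).tolist(),L,'yaw',np.degrees(np.arctan2(x[1],x[0])),'centre',Q.mean(0)-.043*np.array([.16,.987,0]))
```

```text
[0.5179092  0.20015733 0.2509323 ] [[ 0.1566  0.9877 -0.0033]
 [ 0.9877 -0.1566 -0.0027]
 [-0.0032 -0.0028 -1.    ]]
0.258 [0.5167 0.1974 0.258 ] [np.float64(0.0364), np.float64(0.0367), np.float64(0.0882), np.float64(0.0881)] -9.17 -9.01
0.262 [0.517  0.1996 0.262 ] [np.float64(0.0355), np.float64(0.0357), np.float64(0.0858), np.float64(0.0857)] -9.17 -9.01
0.266 [0.5174 0.2019 0.266 ] [np.float64(0.0345), np.float64(0.0347), np.float64(0.0835), np.float64(0.0834)] -9.17 -9.01
pile [[0.5089, 0.2421, 0.03], [0.5443, 0.2366, 0.03]] 0.035807332239358065 yaw -8.847642295535126 centre [0.51971659 0.19691043 0.03      ]
```

>>> step_arm --pt "2.5 -2.2 -20 0 0 0" --pt "0 0 -28 0 0 0" --pt "0 0 -28 0 0 0" --pt "0 0 -28 0 0 0" --pt "0 0 -28 0 0 0" --pt "0 0 -25 0 0 0" --pt "0 0 -20 0 0 0" --pt "0 0 -15 0 0 0" --pt "0 0 -8 0 0 0" --pt "0 0 0 0 0 0" --pt "0 0 0 0 0 0"

```text
clock: 17.43
position: [0.5219, 0.1962, 0.0531]
ee_rot: [2.394, 2.034, -0.004]
force: [0.8, -0.2, -2.3]
width: 0.607
gripper_force: 30.0
```

Run:
```python
from h import *
s=observe(); p=s['position']; print(p,s['joints'].round(2),s['force'],R.from_rotvec(s['ee_rot']).as_matrix().round(4))
```

```text
[0.5218603  0.19619187 0.05308782] [-0.16  0.57 -0.41  1.89  0.32  0.75 -0.91] [ 0.83645266 -0.22005042 -2.33420762] [[ 0.1613  0.9869 -0.0017]
 [ 0.9869 -0.1613 -0.0017]
 [-0.002  -0.0014 -1.    ]]
```

Run:
```python
from h import *
a=[]
for i in range(8):
    s=observe(); c=cams.get_calibration('wrist'); im=cams.get_image('wrist'); a.append(np.r_[s['position'],np.linalg.inv(c['world_to_cam'])[:3,3]])
a=np.array(a); print(a.mean(0).round(4),a.std(0).round(4))
cv2.imwrite('pics/w5.png',im[:,:,::-1])
np.savez('w5.npz',M=c['world_to_cam'],i=[c['fov_y'],c['cx'],c['cy']])
cv2.imwrite('pics/w5c.png',cv2.resize(im[130:350,240:410,::-1],None,fx=2.7,fy=2.7,interpolation=cv2.INTER_CUBIC))
```

```text
[0.5221 0.1969 0.0535 0.5347 0.2782 0.2115] [0.0002 0.0003 0.0003 0.0001 0.0003 0.0003]
```

View pics/w5c.png

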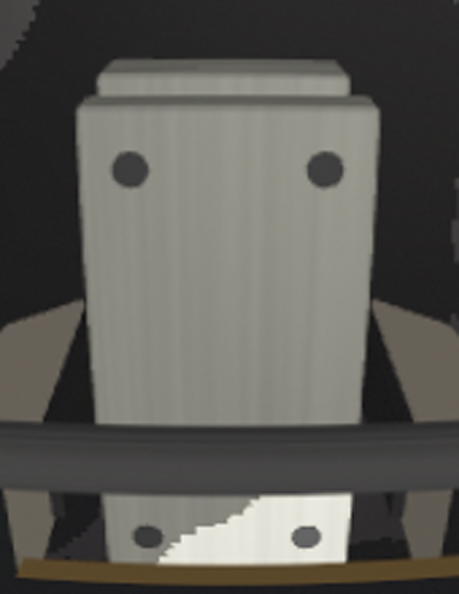

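The pile's far end shows behind the held plate: its top-face edge runs (98,73) to (349,73), and the held plate's edge runs (78,106) to (379,106).

Run:
```python
from h import *
d=np.load('w5.npz'); c=dict(world_to_cam=d['M'],fov_y=d['i'][0],cx=d['i'][1],cy=d['i'][2])
W=lambda q,z: onz(c,240+q[0]/2.7-.3,130+q[1]/2.7-.3,z,'wrist')
im=cv2.imread('pics/w5.png',0)
for r in (155,158,160,162,164,168,172): # print edge columns
    g=np.diff(im[r].astype(int)); k=[i for i in range(262,390) if abs(g[i])>18]; print(r,k[:3],k[-3:])
for col in(300,330,350): print(col,im[148:178,col].tolist())
for n,z,q in(('pile',.03,((98,73),(349,73))),('held',.0645,((78,106),(379,106)))):
    P=np.array([W(a,z) for a in q]); v=P[1]-P[0]; print(n,P.round(4).tolist(),P.mean(0).round(4),np.linalg.norm(v),np.degrees(np.arctan2(v[1],v[0])))
```

```text
155 [277, 278, 365] [278, 365, 366]
158 [275, 276, 367] [367, 368, 369]
160 [274, 275, 368] [275, 368, 369]
162 [274, 275, 276] [276, 368, 369]
164 [274, 275, 276] [367, 368, 369]
168 [269, 378] [269, 378]
172 [267, 268, 379] [268, 379, 380]
300 [37, 36, 37, 38, 85, 91, 91, 90, 97, 119, 130, 139, 141, 141, 141, 141, 141, 110, 90, 90, 94, 117, 128, 136, 141, 141, 141, 141, 141, 141]
330 [39, 39, 37, 48, 90, 92, 98, 98, 100, 118, 133, 146, 149, 149, 149, 149, 148, 110, 91, 92, 99, 121, 131, 140, 145, 146, 145, 145, 146, 144]
350 [40, 40, 38, 39, 85, 91, 95, 97, 96, 111, 130, 143, 148, 148, 148, 148, 148, 115, 90, 91, 95, 120, 132, 142, 148, 149, 148, 148, 148, 148]
pile [[0.5015, 0.2558, 0.03], [0.556, 0.247, 0.03]] [0.5288 0.2514 0.03  ] 0.05518255723210396 -9.190566524408068
held [[0.503, 0.2548, 0.0645], [0.5566, 0.2462, 0.0645]] [0.5298 0.2505 0.0645] 0.05421122981392534 -9.150726507285006
```

>>> step_arm --pt "-1.3 1 -5 0 0 0" --pt "0 0 -5 0 0 0" --pt "0 0 -5 0 0 0" --pt "0 0 -3 0 0 0" --pt "0 0 -1 0 0 0" --pt "0 0 0 0 0 0" --pt "0 0 0 0 0 0"

```text
clock: 18.42
position: [0.5201, 0.1979, 0.0334]
ee_rot: [-2.393, -2.035, 0.005]
force: [0.1, -0.4, -2.0]
width: 0.606
gripper_force: 30.0
```

>>> step_arm --pt "0 0 -1 0 0 0" --pt "0 0 0 0 0 0"

```text
clock: 18.58
position: [0.5202, 0.1979, 0.0325]
ee_rot: [-2.393, -2.035, 0.004]
force: [-0.2, 0.7, -1.9]
width: 0.606
gripper_force: 30.0
```

>>> step_arm --pt "0 0 -1 0 0 0" --pt "0 0 0 0 0 0"

```text
clock: 18.75
position: [0.5202, 0.198, 0.0321]
ee_rot: [-2.393, -2.035, 0.004]
force: [-1.5, -0.7, 5.4]
width: 0.603
gripper_force: 30.0
```

>>> step_arm --pt "0 0 -1 0 0 0" --pt "0 0 0 0 0 0"

```text
clock: 18.92
position: [0.5203, 0.198, 0.032]
ee_rot: [2.393, 2.035, -0.004]
force: [-5.3, -3.7, 16.6]
width: 0.606
gripper_force: 30.0
```

>>> step_arm --pt "0 0 0.8 0 0 0" --pt "0 0 0 0 0 0"

```text
clock: 19.08
position: [0.5203, 0.198, 0.032]
ee_rot: [-2.393, -2.035, 0.003]
force: [-3.1, -1.9, 8.5]
width: 0.604
gripper_force: 30.0
```

>>> step_arm --pt "0 0 0 0 0 0" --pt "0 0 0 0 0 0" --pt "0 0 0 0 0 0" --pt "0 0 0 0 0 0" --pt "0 0 0 0 0 0" --gripper 0.74

```text
clock: 19.5
position: [0.5201, 0.1979, 0.0311]
ee_rot: [-2.393, -2.035, 0.005]
force: [-0.5, 0.4, -0.7]
width: 0.741
gripper_force: 0.0
```

>>> step_arm --pt "0 0 4 0 0 0" --pt "0 0 8 0 0 0" --pt "0 0 15 0 0 0" --pt "0 0 25 0 0 0" --pt "0 0 30 0 0 0" --pt "0 0 30 0 0 0" --pt "0 0 30 0 0 0" --pt "0 0 30 0 0 0" --pt "0 0 30 0 0 0" --pt "0 0 30 0 0 0" --pt "0 0 30 0 0 0" --pt "0 0 30 0 0 0" --pt "0 0 0 0 0 0"

```text
clock: 20.58
position: [0.5217, 0.1995, 0.3303]
ee_rot: [2.391, 2.034, 0.01]
force: [0.9, 0.6, 1.2]
width: 0.742
gripper_force: 0.0
```

Run:
```python
from h import *
s=observe(); print(s['position'],s['joints'].round(2))
c,im=snap('wrist','w6.png'); np.savez('w6.npz',M=c['world_to_cam'],i=[c['fov_y'],c['cx'],c['cy']])
c2,im2=snap('top','t6.png'); c3,im3=snap('scene','s6.png')
a=cv2.resize(im2[120:280,190:330],(400,457)); 
b=cv2.resize(im3[80:240,220:360],(400,457))
w=im[:,:,::-1]
cv2.imwrite('pics/c6.png',np.hstack([a,b])[:,:,::-1])
g=cv2.cvtColor(im,cv2.COLOR_RGB2GRAY)
P=[proj(c,[.5195,.1975,.042],'wrist')]; print(P)
m=((g>75)&(im.max(2).astype(int)-im.min(2)<25)).astype(np.uint8); m[260:]=0
n,l,st,ce=cv2.connectedComponentsWithStats(m); k=l[int(P[0][1]),int(P[0][0])]; print(st[k])
cn=max(cv2.findContours((l==k).astype(np.uint8),cv2.RETR_EXTERNAL,cv2.CHAIN_APPROX_NONE)[0],key=len)
W=np.array([onz(c,u,v,.042,'wrist')[:2]*1000 for u,v in cn[:,0]],np.float32); print(cv2.minAreaRect(W))
```

```text
[0.52169754 0.19949883 0.33025504] [-0.09  0.3  -0.49  1.55  0.14  1.32 -0.76]
[array([322.27686377, 168.61858699])]
[ 303  131   39   75 2887]
((519.040283203125, 197.3160400390625), (111.11328125, 57.3801383972168), 80.7669448852539)
```

View pics/c6.png

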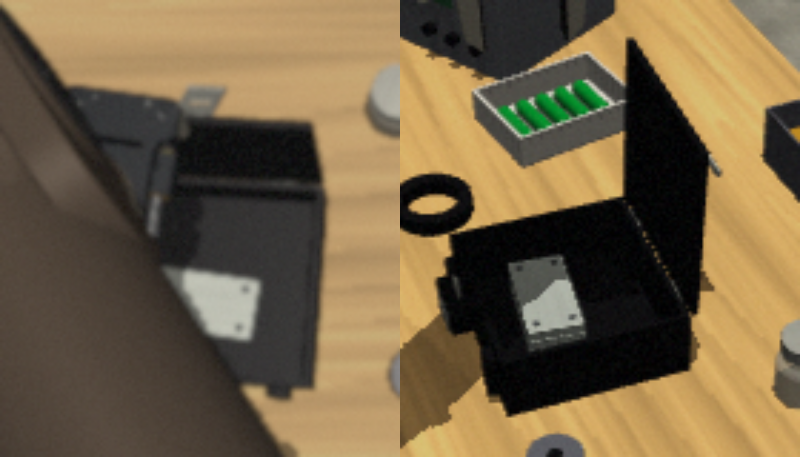

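The plate sits on the pile at (519.0, 197.3) mm with a matching yaw, and the scene crop shows the stack flush. The lid is near upright and the hasp juts out behind it. Next I'll go behind the lid, off to one side of the hasp.

>>> step_arm --pt "15 -7 5 0 0 0.014" --pt "31 -15 5 0 0 0.014" --pt "31 -15 0 0 0 0.014" --pt "31 -15 0 0 0 0.014" --pt "31 -15 0 0 0 0.014" --pt "31 -15 0 0 0 0.014" --pt "14 -6 -10 0 0 0" --pt "0 0 -25 0 0 0" --pt "0 0 -30 0 0 0" --pt "0 0 -30 0 0 0" --pt "0 0 -25 0 0 0" --pt "0 0 -5 0 0 0" --pt "0 0 0 0 0 0" --gripper 0

```text
clock: 21.82
position: [0.7023, 0.1093, 0.2052]
ee_rot: [-2.303, -2.132, 0.013]
force: [0.4, 0.1, -0.2]
width: 0.009
gripper_force: 0.0
```

Run:
```python
from h import *
s=observe(); print(s['position'].round(4),s['joints'].round(2),s['force'].round(1),s['width'],R.from_rotvec(s['ee_rot']).as_matrix().round(3)[:,1:])
c,im=snap('wrist','w7.png'); c3,im3=snap('scene','s7.png')
cv2.imwrite('pics/c7.png',np.hstack([cv2.resize(im[40:400,120:560],(440,360)),cv2.resize(im3[60:240,200:380],(360,360))])[:,:,::-1])
```

```text
[0.7023 0.1093 0.2052] [ 0.01  0.64 -0.41  1.32  0.26  1.24 -0.5 ] [ 0.4  0.1 -0.2] 0.00893543429273413 [[ 0.997 -0.008]
 [-0.077 -0.003]
 [-0.008 -1.   ]]
```

View pics/c7.png

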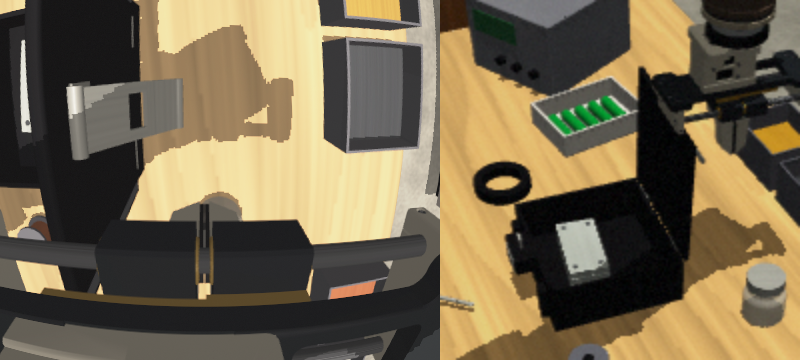

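The hasp stands out from the lid, from its hinge at (75,120) to its tip at (183,102), clear of the fingers at (203,230). Pushing the lid over.

>>> step_arm --pt "-13 1 4 0 0 0" --pt "-13 1 4 0 0 0" --pt "-14 1 4 0 0 0" --pt "-12 1 0 0 0 0" --pt "-12 1 0 0 0 0" --pt "-12 1 0 0 0 0" --pt "-13 1 0 0 0 0" --pt "-10 0.8 -3 0 0 0" --pt "-10 0.8 -4 0 0 0" --pt "-11 0.8 -4 0 0 0" --pt "-11 0.8 -5 0 0 0" --pt "0 0 0 0 0 0"

```text
clock: 22.92
position: [0.5723, 0.121, 0.2061]
ee_rot: [2.304, 2.135, -0.002]
force: [0.2, 1.1, 0.2]
width: 0.004
gripper_force: 0.0
```

>>> step_arm --pt "-9 0.7 -6 0 0 0" --pt "-9 0.7 -7 0 0 0" --pt "-9 0.7 -7 0 0 0" --pt "-9 0.7 -8 0 0 0" --pt "-7 0.5 -9 0 0 0" --pt "-6 0.5 -9 0 0 0" --pt "-6 0.5 -9 0 0 0" --pt "-6 0.5 -10 0 0 0" --pt "0 0 0 0 0 0"

```text
clock: 23.67
position: [0.5106, 0.1247, 0.1379]
ee_rot: [-2.304, -2.134, 0.008]
force: [-1.1, 0.6, -0.5]
width: 0.006
gripper_force: 0.0
```

Run:
```python
from h import *
s=observe(); print(s['position'].round(4),s['joints'].round(2),s['force'].round(1))
c,im=snap('wrist','w8.png'); c3,im3=snap('scene','s8.png')
cv2.imwrite('pics/c8.png',np.hstack([cv2.resize(im[40:400,120:560],(440,360)),cv2.resize(im3[60:240,200:380],(360,360))])[:,:,::-1])
```

```text
[0.5106 0.1247 0.1379] [ 0.01  0.42 -0.47  1.89  0.24  0.89 -0.65] [-1.1  0.6 -0.5]
```

View pics/c8.png

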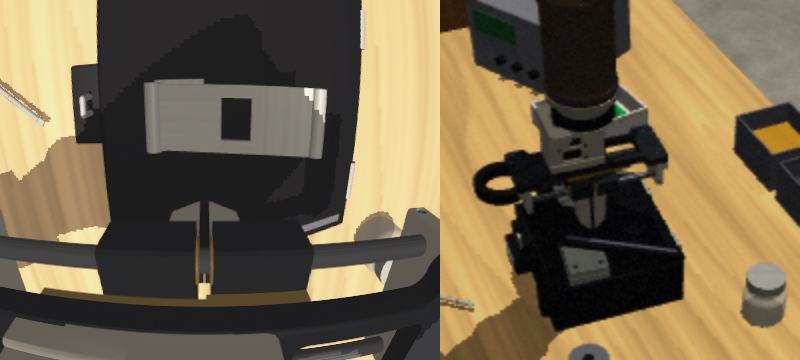

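The lid is partly shut and following the fingers. The hasp stands up over it from its hinge at (152,118) to its tip at (318,122). I'll press on slowly.

>>> step_arm --pt "-3 0.2 -9 0 0 0" --pt "-3 0.2 -9 0 0 0" --pt "-2 0.2 -9 0 0 0" --pt "-2 0.2 -9 0 0 0" --pt "-1 0 -8 0 0 0" --pt "0 0 -6 0 0 0" --pt "0 0 -4 0 0 0" --pt "0 0 -3 0 0 0" --pt "0 0 0 0 0 0"

```text
clock: 24.52
position: [0.5009, 0.1256, 0.0817]
ee_rot: [-2.305, -2.134, 0.006]
force: [-0.1, 0.1, -0.1]
width: 0.008
gripper_force: 0.0
```

>>> step_arm --pt "0 0 -1.5 0 0 0" --pt "0 0 0 0 0 0"

```text
clock: 24.68
position: [0.5013, 0.1258, 0.0808]
ee_rot: [-2.305, -2.134, 0.004]
force: [-0.9, 0.4, -0.9]
width: 0.004
gripper_force: 0.0
```

>>> step_arm --pt "0 0 -1 0 0 0" --pt "0 0 0 0 0 0"

```text
clock: 24.85
position: [0.5012, 0.1257, 0.0799]
ee_rot: [-2.305, -2.134, 0.004]
force: [0.3, 0.7, 0.2]
width: 0.004
gripper_force: 0.0
```

>>> step_arm --pt "0 0 -1 0 0 0" --pt "0 0 -1 0 0 0"

```text
clock: 25.02
position: [0.5013, 0.1257, 0.0781]
ee_rot: [-2.306, -2.134, 0.004]
force: [-5.1, -1.7, 21.2]
width: 0.005
gripper_force: 10.6
```

>>> step_arm --pt "0 0 -1 0 0 0" --pt "0 0 -0.5 0 0 0"

```text
clock: 25.18
position: [0.5013, 0.1257, 0.078]
ee_rot: [2.305, 2.133, -0.004]
force: [-9.1, -3.6, 30.9]
width: 0.007
gripper_force: 15.6
```

>>> step_arm --pt "0 0 5 0 0 0" --pt "0 -2 20 0 0 0" --pt "0 -3 30 0 0 0" --pt "0 -3 35 0 0 0" --pt "0 -3 38 0 0 0" --pt "0 0 38 0 0 0" --pt "5 0 20 0 0 0.1" --pt "5 0 0 0 0 0.12" --pt "5 0 0 0 0 0.12" --pt "5 0 0 0 0 0.12" --pt "5 0 0 0 0 0.12" --pt "5 0 0 0 0 0.12" --pt "5 0 0 0 0 0.12" --pt "5 0 0 0 0 0.12" --pt "5 5 0 0 0 0.12" --pt "5 5 0 0 0 0.12" --pt "5 5 0 0 0 0.12" --pt "0 5 0 0 0 0.12" --pt "0 5 0 0 0 0.12" --pt "0 0 0 0 0 0.03"

```text
clock: 26.85
position: [0.5559, 0.1407, 0.2621]
ee_rot: [0.109, 3.138, -0.003]
force: [-0.2, -0.9, -1.0]
width: 0.002
gripper_force: 0.0
```

```bash
cat > hasp.py <<'E'
from h import *
X=np.array([.99715,-.0755,0]);Yc=np.array([.0755,.99715,0]);Hh=np.array([.4712,.1895,.082])
s=observe(); print(s['position'].round(4),s['joints'].round(2),s['force'].round(1),R.from_rotvec(s['ee_rot']).as_matrix()[:,1].round(3))
import sys; c,im=snap('wrist',sys.argv[1]); mx=im.max(2).astype(int); mn=im.min(2).astype(int)
lid=np.array([proj(c,Hh+X*a+Yc*b+[0,0,-.004],'wrist') for a,b in((-.02,-.09),(.15,-.09),(.15,.09),(-.02,.09))]).astype(int); print('lid',lid.tolist())
m=((mx>60)&(mx-mn<20)).astype(np.uint8); 
pts=[]
for th in np.arange(.0,3.2,.1):
    P=Hh+.08*(np.cos(th)*X+np.array([0,0,np.sin(th)])); pts.append(proj(c,P,'wrist'))
pts=np.array(pts); print('tip px by theta',pts[::5].astype(int).tolist())
h=proj(c,Hh,'wrist'); print('hinge px',h)
n,l,st,ce=cv2.connectedComponentsWithStats(m)
for k in range(1,n):
    if st[k,4]>80 and np.hypot(*(ce[k]-h))<120: print(st[k],ce[k].round(0),mx[l==k].mean().round(0))
E
python3 hasp.py w9.png
```

```text
[0.5559 0.1407 0.2621] [ 0.22  0.44 -0.81  1.6   0.33  1.24  0.86] [-0.2 -0.9 -1. ] [ 0.07   0.998 -0.002]
lid [[280, 87], [284, 233], [429, 233], [441, 93]]
tip px by theta [[361, 177], [366, 176], [372, 154], [375, 111], [375, 67], [370, 39], [365, 33]]
hinge px [363.79793085 106.10939891]
[338   0  19  19  81] [347.   9.] 164.0
[337  59  36  22 419] [352.  71.] 76.0
[272  92  14 142 802] [280. 161.] 88.0
[427  96  17 138 750] [436. 163.] 103.0
[ 346  101   38   75 2209] [364. 138.] 99.0
```

Run:
```python
from h import *
im=cv2.imread('pics/w9.png'); mx=im.max(2).astype(int); mn=im.min(2)
for r in range(98,182,5):
    k=np.flatnonzero((mx[r,335:400]>60)&(mx[r,335:400]-mn[r,335:400]<25))+335; print(r,k.min() if len(k) else None,k.max() if len(k) else None,len(k))
print(im[100:180,364].max(1).tolist())
from numpy import cos,sin
c=cams.get_calibration('wrist')
X=np.array([.99715,-.0755,0]);Yc=np.array([.0755,.99715,0]);Hh=np.array([.4712,.1895,.082])
for th in(0,.2,.4,.6,.8,1,1.2):
    q=[proj(c,Hh+.08*(cos(th)*X+np.array([0,0,sin(th)]))+s*.016*Yc,'wrist').round(1).tolist() for s in(-1,1)]; print(th,q)
```

```text
98 None None 0
103 347 379 33
108 346 379 34
113 346 378 33
118 346 379 34
123 346 379 34
128 346 379 34
133 349 379 12
138 349 380 12
143 349 380 32
148 350 380 31
153 350 381 32
158 350 381 32
163 350 382 33
168 350 382 33
173 350 382 33
178 None None 0
[50, 65, 142, 166, 188, 195, 140, 95, 94, 94, 93, 94, 93, 94, 94, 93, 93, 93, 93, 93, 93, 93, 93, 93, 93, 93, 93, 93, 93, 93, 90, 75, 49, 27, 29, 28, 30, 29, 28, 28, 29, 35, 61, 94, 94, 93, 94, 92, 92, 94, 95, 94, 94, 95, 94, 94, 93, 94, 95, 95, 94, 94, 94, 96, 96, 96, 95, 92, 78, 91, 101, 111, 111, 100, 97, 52, 29, 28, 28, 28]
0 [[348.1, 177.6], [376.3, 177.9]]
0.2 [[349.2, 179.4], [378.7, 179.7]]
0.4 [[350.5, 178.2], [381.5, 178.6]]
0.6 [[351.9, 173.7], [384.4, 174.1]]
0.8 [[353.3, 165.5], [387.4, 166.1]]
1 [[354.7, 153.6], [390.2, 154.4]]
1.2 [[355.9, 138.4], [392.6, 139.4]]
```

The hasp measures about 0.45 rad: tip near z 0.117, hinge where predicted. I'll pinch its side edges near the tip and carry it round its arc.

>>> step_arm --pt "-9 15 -20 0 0 0" --pt "-9 15 -20 0 0 0" --pt "-8 14.5 -22 0 0 0" --pt "0 0 -25 0 0 0" --pt "0 0 -25 0 0 0" --pt "0 0 -20 0 0 0" --pt "0 0 -15 0 0 0" --pt "0 0 -12 0 0 0" --pt "0 0 -10 0 0 0" --pt "0 0 0 0 0 0" --pt "0 0 0 0 0 0" --gripper 0.85

```text
clock: 27.82
position: [0.5301, 0.1842, 0.0933]
ee_rot: [0.123, 3.138, -0.004]
force: [-0.9, 0.4, 0.3]
width: 0.753
gripper_force: 0.0
```

>>> step_arm --pt "0 0 0 0 0 0" --pt "0 0 0 0 0 0" --pt "0 0 0 0 0 0" --pt "0 0 0 0 0 0" --pt "0 0 0 0 0 0" --pt "0 0 0 0 0 0" --pt "0 0 0 0 0 0" --gripper 0.2 --force 10

```text
clock: 28.4
position: [0.5301, 0.1839, 0.0933]
ee_rot: [0.123, 3.137, -0.005]
force: [1.0, -10.5, 2.3]
width: 0.343
gripper_force: 8.3
```

>>> step_arm --pt "0 -0.7 0 0 0 0" --pt "0 0 0 0 0 0"

```text
clock: 28.57
position: [0.5302, 0.1835, 0.0933]
ee_rot: [0.123, 3.137, -0.003]
force: [0.8, 0.1, 0.9]
width: 0.344
gripper_force: 10.0
```

>>> step_arm --pt "-3 0.2 6 0 0 0" --pt "-4.5 0.3 6 0 0 0" --pt "-5.5 0.5 6.3 0 0 0" --pt "-6.5 0.5 5.5 0 0 0" --pt "-7 0.5 4.8 0 0 0" --pt "-8 0.6 3.7 0 0 0" --pt "0 0 0 0 0 0"

```text
clock: 29.15
position: [0.4945, 0.1862, 0.1267]
ee_rot: [0.121, 3.136, -0.004]
force: [-1.6, -0.5, -0.1]
width: 0.346
gripper_force: 10.0
```

>>> step_arm --pt "-8 0.6 2.5 0 0 0" --pt "-8.5 0.6 1.4 0 0 0" --pt "-9 0.7 0.5 0 0 0" --pt "-8.5 0.6 -0.9 0 0 0" --pt "-8.5 0.6 -2 0 0 0" --pt "-8 0.6 -3 0 0 0" --pt "0 0 0 0 0 0"

```text
clock: 29.73
position: [0.4428, 0.19, 0.1235]
ee_rot: [0.12, 3.139, -0.005]
force: [-0.4, 0.8, -0.6]
width: 0.348
gripper_force: 10.0
```

>>> step_arm --pt "-7.5 0.6 -4 0 0 0" --pt "-7 0.5 -5 0 0 0" --pt "-6.3 0.5 -6.2 0 0 0" --pt "0 0 0 0 0 0"

```text
clock: 30.07
position: [0.4224, 0.1916, 0.1079]
ee_rot: [-0.121, -3.139, 0.004]
force: [-1.9, 1.4, 2.6]
width: 0.344
gripper_force: 10.0
```

>>> step_arm --pt "0 0 0 0 0 0" --pt "0 0 0 0 0 0" --pt "0 0 0 0 0 0" --pt "0 0 15 0 0 0" --pt "0 0 25 0 0 0" --pt "0 0 25 0 0 0" --pt "0 0 0 0 0 0" --gripper 0.6

```text
clock: 30.65
position: [0.4263, 0.193, 0.1778]
ee_rot: [0.123, 3.132, 0.001]
force: [-0.1, 0.6, 0.8]
width: 0.6
gripper_force: 0.0
```

>>> step_arm --pt "-8 1.5 0 0 0 0" --pt "-8 1.5 0 0 0 0" --pt "0 0 0 0 0 0" --pt "0 0 0 0 0 0" --pt "0 0 0 0 0 0" --pt "0 0 0 0 0 0" --gripper 0

```text
clock: 31.15
position: [0.4082, 0.1942, 0.1735]
ee_rot: [0.122, 3.138, -0.004]
force: [-0.1, -0.4, -0.8]
width: 0.212
gripper_force: 0.0
```

>>> step_arm --pt "0 0 -10 0 0 0" --pt "0 0 -10 0 0 0" --pt "0 0 -10 0 0 0" --pt "0 0 -10 0 0 0" --pt "0 0 -10 0 0 0" --pt "0 0 -10 0 0 0" --pt "0 0 -10 0 0 0" --pt "0 0 -8 0 0 0" --pt "0 0 -5 0 0 0" --pt "0 0 0 0 0 0"

```text
clock: 31.98
position: [0.408, 0.194, 0.0896]
ee_rot: [0.123, 3.139, -0.005]
force: [-1.0, -0.9, -0.4]
width: 0.004
gripper_force: 0.0
```

>>> step_arm --pt "0 0 -2 0 0 0" --pt "0 0 -2 0 0 0" --pt "0 0 -1 0 0 0"

```text
clock: 32.23
position: [0.4086, 0.1945, 0.086]
ee_rot: [0.123, 3.137, -0.003]
force: [0.6, 0.1, 0.5]
width: 0.004
gripper_force: 0.1
```

>>> step_arm --pt "0 0 -1 0 0 0" --pt "0 0 -0.5 0 0 0"

```text
clock: 32.4
position: [0.4084, 0.1944, 0.0845]
ee_rot: [0.123, 3.137, -0.004]
force: [-0.5, -0.4, 0.2]
width: 0.006
gripper_force: 0.1
```

>>> step_arm --pt "0 0 -1 0 0 0" --pt "0 0 -0.5 0 0 0"

```text
clock: 32.57
position: [0.4085, 0.1945, 0.0833]
ee_rot: [0.123, 3.137, -0.004]
force: [-2.8, -2.1, 14.0]
width: 0.009
gripper_force: 6.6
```

>>> step_arm --pt "0 0 -0.7 0 0 0" --pt "0 0 0 0 0 0"

```text
clock: 32.73
position: [0.4085, 0.1945, 0.0831]
ee_rot: [0.122, 3.136, -0.004]
force: [-4.1, -3.9, 17.8]
width: 0.004
gripper_force: 8.6
```

>>> step_arm --pt "0 0 5 0 0 0" --pt "0 0 20 0 0 0" --pt "0 0 35 0 0 0" --pt "0 0 38 0 0 0" --pt "0 0 38 0 0 0" --pt "8 -10 20 0 0 0" --pt "10 -10 0 0 0 0" --pt "0 0 0 0 0 0" --pt "0 0 0 0 0 0"

```text
clock: 33.48
position: [0.4263, 0.1735, 0.2376]
ee_rot: [0.126, 3.138, -0.005]
force: [-0.8, -0.5, -0.8]
width: 0.008
gripper_force: 0.0
```

```bash
python3 hasp.py w10.png
python3 - <<'E'
from h import *
c=cams.get_calibration('wrist'); im=cv2.imread('pics/w10.png'); mx=im.max(2).astype(int); mn=im.min(2)
X=np.array([.99715,-.0755,0]);Yc=np.array([.0755,.99715,0]);Hh=np.array([.4712,.1895,.082])
for th in(2.8,2.95,3.14):
    print(th,[proj(c,Hh+.08*(np.cos(th)*X+np.array([0,0,np.sin(th)]))+s*.016*Yc,'wrist').round(1).tolist() for s in(-1,1)])
h=proj(c,Hh,'wrist');t=proj(c,Hh-.08*X,'wrist'); 
for f in np.linspace(-.1,1.15,16):
    q=h+(t-h)*f; r=int(q[1]); x=int(q[0]); k=np.flatnonzero((mx[r,x-40:x+40]>60)&(mx[r,x-40:x+40]-mn[r,x-40:x+40]<25))+x-40; print(round(f,2),r,k.min() if len(k) else 0,k.max() if len(k) else 0,len(k))
E
```

```text
[0.4263 0.1735 0.2376] [ 0.23  0.27 -0.89  1.89  0.24  1.09  0.74] [-0.8 -0.5 -0.8] [ 0.08   0.997 -0.003]
lid [[259, 210], [271, 330], [405, 328], [422, 209]]
tip px by theta [[340, 290], [342, 301], [344, 296], [346, 269], [347, 224], [346, 181], [343, 158]]
hinge px [342.0553722  228.66959469]
[ 323  153   37  123 3047] [341. 207.] 100.0
[256 214  10  47 281] [261. 236.] 97.0
[414 215   9  45 221] [418. 238.] 88.0
[290 242  29  35 379] [307. 254.] 68.0
2.8 [[327.2, 165.7], [361.1, 165.8]]
2.95 [[327.1, 160.4], [359.9, 160.5]]
3.14 [[327.0, 156.6], [358.2, 156.7]]
-0.1 236 324 356 33
-0.02 230 324 356 33
0.07 224 326 356 31
0.15 218 327 356 30
0.23 212 327 356 30
0.32 206 327 356 30
0.4 200 327 356 30
0.48 194 326 356 27
0.57 188 327 357 12
0.65 182 327 357 31
0.73 176 324 357 34
0.82 169 327 356 30
0.9 163 326 356 31
0.98 157 326 357 32
1.07 151 0 0 0
1.15 145 0 0 0
```

```bash
python3 -c "
from cell import job
print(job.sign_off())"
```

```text
the job is handed in; nothing more can be done
None
```

I handed the job in at 33.5 s of the 72 s; sign-off gave no verdict. By my measurements the plate lies flush on the pile, the lid is shut and the hasp lies flat over the staple; I touched no bystander but did not re-measure them.

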